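# Load a chamber-slide carrier into an imager's spring clamp

## Robot

A 6-joint arm with a two-finger parallel gripper is mounted at the origin on the work surface. World frame = base frame: x ahead of the robot, y to its left, z up, the work surface at z = 0. Lengths are in m, angles in degrees, forces in N, time in s.
With the tool pointing down it reaches from about 0.325 to 0.9 m from the base axis. Payload 6.1 kg.
Tool frame: the origin (TCP) lies at the very end of the fingers, on their centre line; the grasp point (between the pads) lies 19 mm behind it; z points along the fingers, y is the direction in which the jaws open and shut (so a half turn about z gives the same grasp; the last joint's range is limited). The gripper opens to 87 mm and grips with 3 to 60 N. Pads are 19 mm wide; open, the fingers measure 117 mm over their backs; the gripper's body (75 mm by 190 mm) begins 51 mm behind the grasp point.
Start: joints at [69.723, 12.628, 87.462, -0, 79.91, -7.225], TCP at [0.141, 0.609, 0.223] pointing down, gripper open.
Joint ranges: [-170.65, 170.65], [-52.31, 119.04], [5.05, 147.46], [-71.25, 251.25], [11.57, 151.72], [-153.62, 153.62]. Speed limits (degrees/s): [147.25, 147.25, 172.46, 180, 180, 180].

## Interface

Orientations are given as [roll, pitch, yaw] about the fixed x, y, z axes, in that order (R = Rz(yaw) Ry(pitch) Rx(roll)).
In Python, from plant import sensors, cams, env gives the robot as it stands. The module is installed in compiled form; this text tells all that it offers.
- The arm moves only by the tool apply_moves, never from a script. Its argument "deltas" is a list of rows, each a list of 7 numbers: the opening, from -1 (shut) to 1 (fully open), so that 0 is half open, then the shift along the tool's x, y, z in mm, then the turn, a rotation vector about the tool's x, y, z in rad. A call has 1 to 5 rows; each row shifts and turns the commanded pose from where the row before left it, along the tool's axes as they then stand; what a row does not reach is not made up. A row lasts 1/12 s, in which the tool goes at most 41.7 mm and 7.16 degrees, less where a joint would pass 70% of its speed; a pose out of reach is approached as far as the arm can. A call is refused whole if a number of a shift passes 41.7 or a number of a turn 0.125, either way. A call with a gripper value outside its range is refused whole. The fingers move at their own pace and stop on an object; "grip_force" is the grip in N (left out, the last holds). Time passes only in rows, so rows that do not move let the fingers close. It gives the time, the measured TCP pose, the force and the opening at its end, in the units of the state.
- sensors.observe(): the state, without advancing time (a new reading comes with each control period).
- cams.get_image(name): name is "scene" or "top"; returns the picture (384x512x3 uint8, blue, green, red); there is no depth.
- cams.camera_model(name): a dict with "intrinsics" (3x3 intrinsics, pixels), "R" (3x3) and "t" (3): a world point X has camera coordinates R X + t. Camera axes: x right, y down, z forward; pixel columns grow to the right and rows downward; lengths in m; the calibration is good to about 2 mm. A picture is of the moment at which its call begins. camera_model takes no time and is no camera call.
- env.hand_in(): hands the job in, once; it reports no verdict.
The state is a dict: "time_s": time; "q": joint angles; "joint_vel": joint speeds; "effort": joint torques, N m; "position": TCP position; "tcp_rot": TCP orientation; "contact_force": force on the tool from outside, world axes, zero at the start; "torque": the same for the moment, N m; "opening": finger opening in m.
Only numpy, scipy, OpenCV 4.12 (cv2) and the standard library are available. Lean on these libraries where they do the work, as an engineer would, in place of code of your own. Each camera call takes 0.05 s, during which the arm holds its last target.

## Task

Take the chamber-slide carrier off its rest block and load it into the spring clamp of the compact imager: tuck one end under the lip of the sprung jaw beneath the lamp head, press the jaw back with it, lower the other end behind the fixed stop and let go, so that the carrier lies flat on the clamp bed, straight and held between jaw and stop. The samples must not tip over or drop, so keep the carrier within about 30 degrees of level and set it down under control; do not bump the lamp head, and leave the tip box, dishes and bottle where they stand.

Things in the scene. Friction and masses are not known exactly. Their poses are not given: they have to be found in the camera images.
- carrier: Chamber-slide carrier to load, loose, about 90 g: white base plate 110 (x) x 46 (y) x 5 mm, on its middle a chamber block 82 x 46 x 15 mm (clear, white lid with eight round marks), leaving a bare tongue 14 mm long, 5 mm thick at each end. Both ends alike. Origin: centre of the underside; x along its length, z up. Grip the chamber block across y. Starts on the rest block.
- rest: Fixed grey rest block under the carrier, left or right of the imager: foot 120 x 46 x 6 mm, block 90 (x) x 30 (y) mm, top 36 mm above the bench. The carrier lies on it centred within 6 mm, yaw within 0.05 rad, and overhangs it 8 mm on both long sides, fingertip room below. Origin: centre of its underside; x along its length, roughly away from the robot.
- imager: Fixed imager: white body, x -125 to +145 mm, 200 wide (y), deck 70 mm high. On the deck along y = 0 a black clamp bridge 36 mm wide; its bed, 110 mm above the bench, is x -77 to -35 and +30 to +102, with an opening and a lens between. Post 35 x 22 mm at x 55, y 85, up to 270 mm, with an arm to the lamp. Origin: on the bench, mid-clamp; x from fixed stop to sprung jaw, roughly away from the robot.
- seat (a point): Point at mid-width of the clamp on the bed's level (110 mm above the bench) where the carrier's origin lies when clamped. 55 mm before it (imager -x) is the upright face of the fixed stop, an aluminium bar 12 mm long (x), 36 wide, its top 6 mm above the bed. Axes as the imager's.
- jaw (a joint): Travel of the sprung jaw in m: 0 at rest (closed), grows as it is pressed back along imager +x, ends at 0.018. Its spring pushes back with 4.5 N at 0 and 0.3 N more per mm. With the carrier clamped it reads 0.008; about 0.012 leaves room to lower the other end behind the stop.
- jaw_face (a point): On the sprung jaw's upright face, which looks to imager -x, mid-width at bed level; moves with the jaw. At rest 47 mm beyond the seat point: gap to the stop 102 mm. Jaw: aluminium, 20 (x) x 40 (y) mm, top 13 mm above the bed; a lip overhangs the face by 6 mm, from 9 to 13 mm above the bed. A carrier tongue goes under it with the carrier pitched 8 to 15 degrees, that end low.
- lamp: Black round lamp head over the clamp, fixed to the imager: 74 mm across, 60 high. Origin: centre of its underside, 198 mm above the bench (88 above the bed), at imager x 31, y 0. An upright gripper on the carrier meets it: hold the half of the block nearer the stop, with the tool's upper part leaned back towards the stop, 30 to 45 degrees with the carrier level, and less by the pitch when that is pitched.
- tipbox: Bystander: loose grey box with a clear lid, 122 x 82 x 67 mm, on the other side of the imager from the rest block. Origin: centre of the underside.
- dishes: Bystander: loose stack of two lidded round dishes, 64 mm across, 30 mm high. Origin: centre of the underside.
- bottle: Bystander: small loose amber bottle with a white cap, 44 mm across, 85 mm high. Origin: centre of the underside.
Not all that is in view belongs to the job. Leave any blue or yellow look-alike of the carrier alone.

How it is judged (in metres and radians):
On the way, in this order (a step that is already met when the one before it is completed fails the run):
1. the carrier is lifted clear of the rest block (z of carrier in the frame of rest above 0.045 m and contact force between carrier and rest below 0.01 N), for 0.1 s.
2. the sprung jaw is pressed back by the carrier, past the clamped position (value of joint jaw above 0.0085 m and contact force between carrier and imager above 1 N), for 0.05 s.
At the end, for the whole second after the job is handed in: The carrier lies released and still on the clamp bed, its origin within 3 mm along, 6 mm across and 2 mm in height of the seat point, level within 2 degrees, straight within 4 degrees, right way up, with the jaw held back by it (jaw reading 5.5 to 10.5 mm) (x of carrier in the frame of seat between -0.003 and 0.003 m and y of carrier in the frame of seat between -0.006 and 0.006 m and z of carrier in the frame of seat between -0.002 and 0.002 m and value of joint jaw between 0.0055 and 0.0105 m and angle between carrier's own z axis and vertical below 0.035 rad and angle between the x axis of carrier and the x axis of imager, either way round below 0.07 rad and linear speed of carrier below 0.01 m/s and contact force between carrier and the fingers below 0.01 N); the robot touches nothing.
It fails at once if the carrier is tipped more than 40 degrees from level (angle between carrier's own z axis and vertical above 0.7 rad).
It fails at once if the carrier is dropped or thrown (faster than 0.8 m/s with no finger touching it) (linear speed of carrier above 0.8 m/s and contact force between carrier and the fingers below 0.01 N).
It fails at once if the lamp head is bumped by anything with more than 3 N (contact force between lamp and anything else above 3 N).
It fails at once if the tip box, dishes or bottle is moved more than 30 mm (distance of any of tipbox, dishes, bottle from where it was at the start of the episode above 0.03 m).
It also fails if it takes over 45 s, if anything falls off the work surface, if the arm or the gripper's body presses on something with over 40 N, if the wrist force passes 120 N, or if a joint passes its speed limit or range.

## Working session

There is one attempt and no reset: what is moved stays moved. The work goes in short steps, Python scripts to look and compute and a tool call to move; the robot and the scene stay as the last step left them, time stands still between calls to the robot, and variables do not carry over. Pictures are saved under pics/ and viewed, and the job is handed in when it is done.

Besides the shell and the picture viewer there is one more tool, called after ">>>" in YAML: its name, and indented under it one key for each argument. apply_moves: Moves the arm, as the interface text tells. Its arguments: {"type":"object","properties":{"deltas":{"type":"array","items":{"type":"array","items":{"type":"number"}}},"grip_force":{"type":"number"}},"required":["deltas"]}

```bash
mkdir -p pics; ls
python3 - <<'E'
from plant import sensors,cams,env
import cv2,numpy as np
print(sensors.observe())
for n in("scene","top"):
    im=cams.get_image(n); np.save(f"pics/{n}0.npy",im); cv2.imwrite(f"pics/{n}0.png",im)
    m=cams.camera_model(n); print(n,np.array(m["intrinsics"]).tolist(),np.round(m["R"],4).tolist(),m["t"])
E
```

```text
pics
{'time_s': 0.0, 'q': array([ 6.97222096e+01,  1.26753362e+01,  8.75246637e+01, -3.33092056e-04,
        7.99105267e+01, -7.22584060e+00]), 'joint_vel': array([ 0.0286886 , -0.02352663, -0.08287614, -0.05638413, -0.02040116,
       -0.02701344]), 'effort': array([-5.78246381e-04, -4.94623339e+01, -3.87370098e+01,  6.99940883e-02,
        5.74563432e-02, -1.12177258e-04]), 'position': array([0.14094671, 0.60826986, 0.22144641]), 'tcp_rot': array([-1.79890310e+02, -1.35768743e-02,  1.66948096e+02]), 'contact_force': array([-0.20551495, -0.10145958,  0.12230647]), 'torque': array([ 0.00725748, -0.03470781,  0.0093498 ]), 'opening': 0.08696703311109402}
scene [[359.4906810197668, 0.0, 250.79354048913785], [0.0, 359.4906810197668, 188.47290584180504], [0.0, 0.0, 1.0]] [[0.8875, 0.4607, -0.0084], [0.2994, -0.5905, -0.7494], [-0.3503, 0.6626, -0.662]] [-0.48992599 -0.08429537  1.31665482]
top [[478.6703920480118, 0.0, 259.43705635015874], [0.0, 478.6703920480118, 184.7832511198653], [0.0, 0.0, 1.0]] [[0.0077, -0.9999, 0.0087], [-0.9881, -0.0089, -0.1538], [0.1539, -0.0074, -0.9881]] [-0.06670815  0.57731686  1.38428738]
```

View pics/scene0.png

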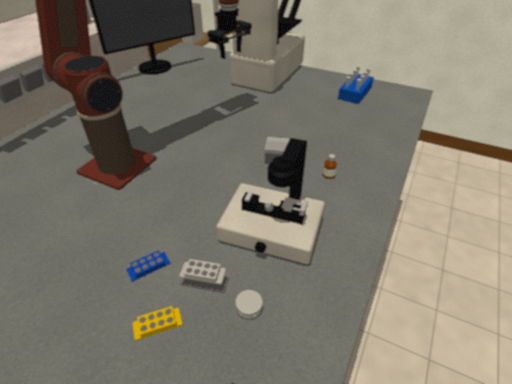

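View pics/top0.png

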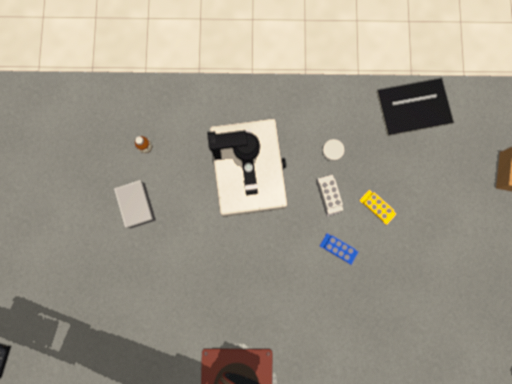

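Run:
```python
import cv2,numpy as np
t=np.load("pics/top0.npy"); s=np.load("pics/scene0.npy")
def crop(im,x,y,w,h,k,f):
    c=cv2.resize(im[y:y+h,x:x+w],None,fx=k,fy=k,interpolation=cv2.INTER_CUBIC)
    for i in range(0,w,10):
        cv2.putText(c,str(x+i),(i*k,8),0,.3,(0,0,255)); cv2.line(c,(i*k,10),(i*k,14),(0,0,255))
    for j in range(0,h,10):
        cv2.putText(c,str(y+j),(0,j*k+3),0,.3,(0,0,255)); cv2.line(c,(20,j*k),(24,j*k),(0,0,255))
    cv2.imwrite(f,c)
crop(t,205,110,90,110,5,"pics/t_im.png")
crop(t,310,130,90,100,6,"pics/t_car.png")
crop(s,210,130,120,135,4,"pics/s_im.png")
crop(s,120,240,150,80,5,"pics/s_car.png")
```

```text
(no output)
```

View pics/t_im.png

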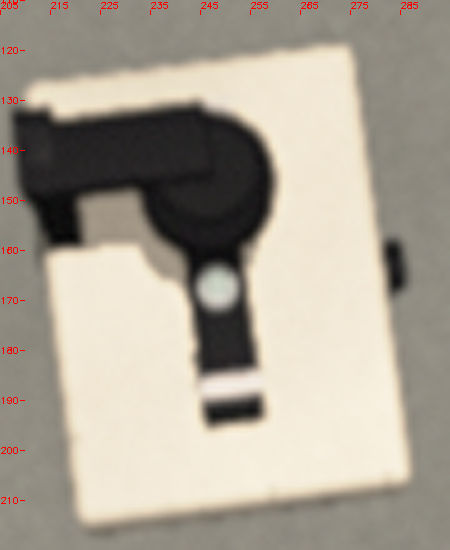

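View pics/t_car.png

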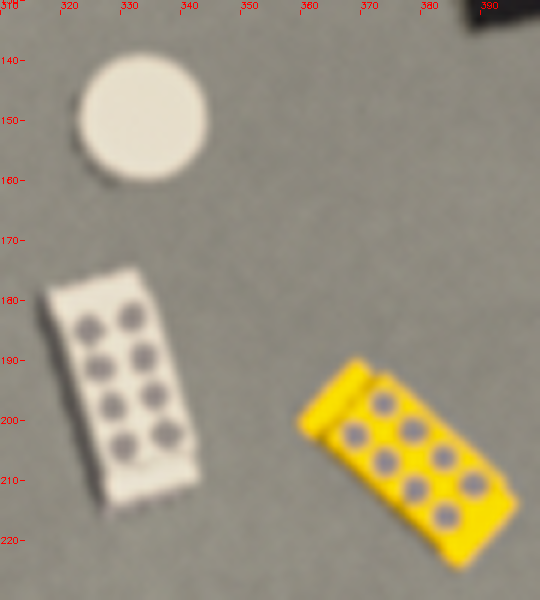

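View pics/s_im.png

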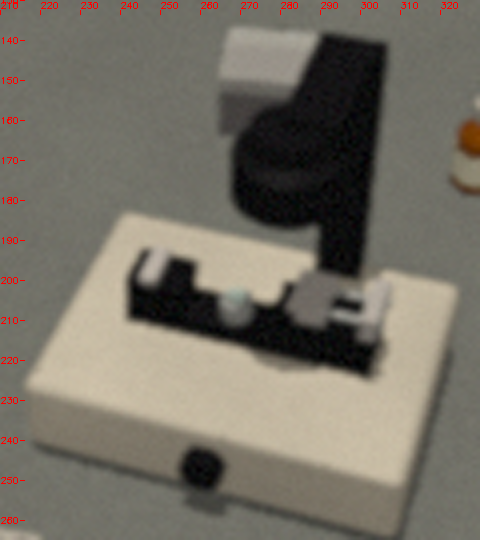

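View pics/s_car.png

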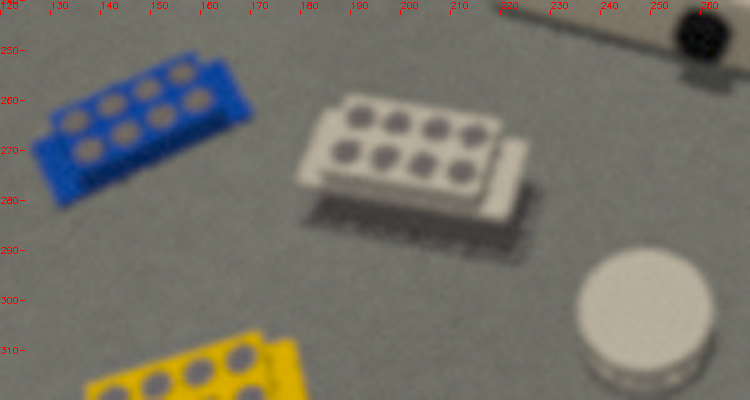

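```bash
cat > h.py <<'E'
import numpy as np
from plant import sensors,cams,env
from scipy.optimize import least_squares
from scipy.spatial.transform import Rotation as Ro
M={n:cams.camera_model(n) for n in("scene","top")}
def proj(n,X):
    m=M[n]; c=np.atleast_2d(X)@np.array(m["R"]).T+m["t"]; p=c@np.array(m["intrinsics"]).T
    return p[:,:2]/p[:,2:]
def fit(obs,x0,fz=True):
    # obs: list (cam, local pts Nx3, pix Nx2, mean?)
    def res(v):
        c,s=np.cos(v[2]),np.sin(v[2]); R=np.array([[c,-s,0],[s,c,0],[0,0,1]]); r=[]
        for n,L,P in obs:
            r.append(((proj(n,np.atleast_2d(L)@R.T+[v[0],v[1],0]))-P).ravel())
        return np.concatenate(r)
    o=least_squares(res,x0,loss='soft_l1'); return o.x,res(o.x).reshape(-1,2)
E
python3 - <<'E'
from h import *
np.set_printoptions(precision=4,suppress=True)
def tc(p,x,y,k): return np.array(p,float)/k+[x,y]+.5/k-.5
I=np.array([[-125,-100,70],[145,-100,70],[145,100,70],[-125,100,70]])/1e3
ot=("top",I,tc([(411,482),(350,45),(25,88),(85,523)],205,110,5))
os_=("scene",I,tc([(25,385),(400,487),(457,288),(125,212)],210,130,4))
for obs in ([ot],[os_],[ot,os_]):
    v,r=fit(obs,[.6,0,0]); print(v,np.degrees(v[2]),r.round(2).tolist())
c,s=np.cos(v[2]),np.sin(v[2]);R=np.array([[c,-s,0],[s,c,0],[0,0,1]])
S=np.array([[-67,-18,116],[-55,-18,116],[-55,18,116],[-67,18,116],[47,0,110],[31,0,198],[145,-100,70]])/1e3@R.T+[v[0],v[1],0]
print("stop top",((proj("top",S)-[205,110])*5).round(0).tolist(),((proj("scene",S)-[210,130])*4).round(0).tolist())
T=np.array([[-55,23,41],[-55,-23,41],[55,23,41],[55,-23,41]])/1e3
mt=tc([(90,330),(133,316),(100,368),(145,357),(112,407),(155,395),(124,446),(167,433)],310,130,6)
ms=tc([(360,117),(398,122),(437,128),(474,135),(346,151),(386,157),(423,163),(461,171)],120,240,5)
ct=[("top",T,tc([(110,508),(198,482),(45,290),(135,268)],310,130,6)),("top",[0,0,.056],mt.mean(0))]
cs=[("scene",T[1:],tc([(298,185),(527,140),(508,218)],120,240,5)),("scene",[0,0,.056],ms.mean(0))]
for obs in (ct,cs,ct+cs):
    w,r=fit(obs,[.6,-.2,0]); print(w,np.degrees(w[2]),r.round(2).tolist())
E
```

```text
[ 0.6201 -0.0296  0.147 ] 8.423932197993317 [[1.69, 0.35], [0.56, -0.96], [-0.68, -0.74], [-1.24, 1.62]]
[ 0.6252 -0.0304  0.1305] 7.477778471143313 [[-1.74, -0.02], [0.54, 0.48], [1.52, -0.36], [-0.56, -0.99]]
[ 0.6228 -0.0298  0.1378] 7.896227606729319 [[1.41, -0.2], [1.11, -1.59], [-0.19, -1.97], [-1.59, 0.43], [-2.25, -0.15], [0.13, -0.25], [0.64, -1.02], [-1.45, -1.19]]
stop top [[264.0, 388.0], [261.0, 367.0], [198.0, 375.0], [201.0, 396.0], [207.0, 199.0], [208.0, 191.0], [354.0, 35.0]] [[133.0, 276.0], [149.0, 280.0], [166.0, 248.0], [151.0, 244.0], [297.0, 303.0], [280.0, 200.0], [399.0, 484.0]]
[ 0.5526 -0.2729  0.2733] 15.659789444458418 [[-0.12, -0.57], [0.03, -0.28], [0.33, 0.51], [-0.0, 0.23], [-0.22, 0.1]]
[ 0.5553 -0.2731  0.303 ] 17.361716055703344 [[-0.51, -0.1], [0.46, 0.1], [0.04, -0.34], [0.01, 0.3]]
[ 0.554  -0.2728  0.2856] 16.361858688436648 [[0.07, -1.0], [0.16, -0.89], [0.1, 0.21], [-0.3, -0.24], [-0.28, -0.35], [-0.89, -0.74], [0.14, 0.14], [-0.61, -0.34], [-0.37, 0.01]]
```

```bash
cat >> h.py <<'E'
import cv2
def crop(im,x,y,w,h,k,f,step=5):
    c=cv2.resize(im[y:y+h,x:x+w],None,fx=k,fy=k,interpolation=cv2.INTER_CUBIC)
    for i in range(0,w,step):
        cv2.putText(c,str(x+i),(i*k,8),0,.35,(0,0,255)); cv2.line(c,(i*k,10),(i*k,14),(0,0,255))
    for j in range(0,h,step):
        cv2.putText(c,str(y+j),(0,j*k+3),0,.35,(0,0,255)); cv2.line(c,(24,j*k),(28,j*k),(0,0,255))
    cv2.imwrite(f,c)
E
python3 - <<'E'
from h import *
t=np.load("pics/top0.npy"); s=np.load("pics/scene0.npy")
g=lambda a:np.clip((a/255.)**.6*255,0,255).astype(np.uint8)
crop(g(t),235,160,40,40,14,"pics/t_st.png"); crop(g(s),238,188,75,40,10,"pics/s_st.png")
# line fits on the body edges, top camera
def edge(im,p,q,half=6):
    p,q=np.array(p,float),np.array(q,float); d=(q-p)/np.linalg.norm(q-p); n=np.array([-d[1],d[0]]); pts=[]
    G=cv2.GaussianBlur(im[:,:,0].astype(np.float32),(0,0),.7)
    for a in np.linspace(.12,.88,40):
        c=p+a*(q-p); o=np.arange(-half,half+.01,.25); xy=(c+o[:,None]*n).astype(np.float32)
        v=cv2.remap(G,xy[:,0][None],xy[:,1][None],cv2.INTER_LINEAR)[0]; gr=np.abs(np.gradient(v)); 
        w=np.where(gr>gr.max()*.5,gr,0); pts.append(c+n*(w@o/w.sum()))
    vx,vy,x0,y0=cv2.fitLine(np.array(pts,np.float32),cv2.DIST_HUBER,0,.01,.01).ravel(); return np.array([-vy,vx,-(-vy*x0+vx*y0)])
def inter(a,b): x=np.cross(a,b); return x[:2]/x[2]
c=[(286.8,206),(274.6,118.6),(209.6,127.2),(221.6,214.2)]  # nr, fr, fl, nl
R=edge(t,c[0],c[1]);F=edge(t,c[1],c[2]);N=edge(t,c[3],c[0]);L=edge(t,(214,158),c[3])
P=[inter(N,R),inter(R,F),inter(F,L),inter(L,N)];print(np.round(P,2))
I=np.array([[-125,-100,70],[145,-100,70],[145,100,70],[-125,100,70]])/1e3
v,r=fit([("top",I,np.array(P))],[.6,0,0]);print(v,np.degrees(v[2]),r.round(2).tolist())
E
```

```text
[[286.54 205.47]
 [274.35 117.36]
 [210.03 130.25]
 [220.72 214.23]]
[ 0.62146957 -0.02886175  0.14880558] 8.525931455471726 [[1.75, 0.35], [0.47, -0.21], [-1.44, -4.17], [-0.53, 1.16]]
```

View pics/t_st.png

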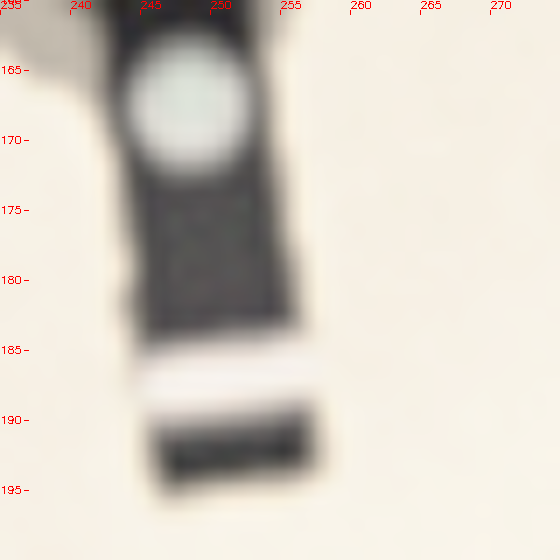

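View pics/s_st.png

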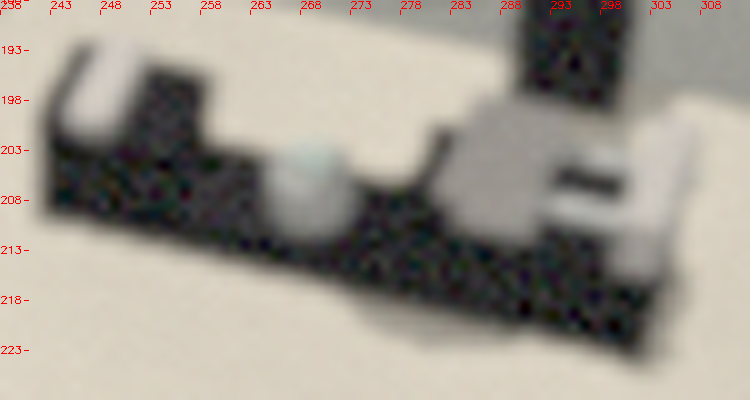

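Run:
```python
from h import *
np.set_printoptions(precision=4,suppress=True)
def tc(p,x,y,k): return np.array(p,float)/k+[x,y]+.5/k-.5
ot=("top",np.array([[-61,0,116],[-77,0,110],[-77,18,110],[-77,-18,110]])/1e3,tc([(227,373),(241,482),(163,495),(320,470)],235,160,14))
od=("top",np.array([[-125,-100,70],[145,-100,70],[-125,100,70]])/1e3,np.array([[286.54,205.47],[274.35,117.36],[220.72,214.23]]))
os_=("scene",np.array([[-67,18,116],[-55,18,116],[-67,-18,116],[-55,-18,116],[-77,-18,70],[102,-18,70]])/1e3,tc([(80,42),(145,48),(62,128),(128,138),(45,213),(640,355)],238,188,10))
osd=("scene",np.array([[-125,-100,70],[145,-100,70],[145,100,70],[-125,100,70]])/1e3,tc([(25,385),(400,487),(457,288),(125,212)],210,130,4))
for obs in ([ot],[ot,od],[os_],[os_,osd],[ot,od,os_,osd]):
    v,r=fit(obs,[.6,0,.13]); print(v,np.degrees(v[2]).round(2),r.round(1).tolist())
```

```text
[ 0.6179 -0.0271  0.1642] 9.41 [[0.1, 1.7], [-0.0, -0.3], [-0.7, -0.2], [0.6, -0.4]]
[ 0.6202 -0.0278  0.1511] 8.66 [[0.1, 0.9], [-0.1, -1.0], [-0.8, -1.1], [0.5, -1.1], [1.5, 0.7], [-0.0, 0.1], [-0.8, 1.6]]
[ 0.6246 -0.0279  0.1987] 11.38 [[2.1, -0.2], [-0.3, -0.0], [0.3, -0.5], [-2.2, -0.7], [-1.0, 2.0], [1.1, 0.1]]
[ 0.6253 -0.0303  0.1378] 7.9 [[2.8, -0.4], [0.2, -0.1], [0.2, -0.9], [-2.4, -0.9], [-1.0, 1.5], [0.2, 2.2], [-1.6, 0.3], [1.0, 0.2], [1.4, -0.7], [-0.8, -0.9]]
[ 0.6232 -0.0289  0.1414] 8.1 [[0.2, -0.1], [-0.0, -2.0], [-0.7, -2.1], [0.6, -2.0], [1.5, 0.1], [0.9, -0.6], [-0.9, 0.4], [2.3, -0.9], [-0.2, -0.6], [-0.2, -1.4], [-2.8, -1.4], [-1.4, 1.0], [-0.3, 1.5], [-1.9, -0.2], [0.6, -0.6], [0.8, -1.3], [-1.4, -1.3]]
```

```bash
cat >> h.py <<'E'
def Rtool(yaw,lean):  # tool x along heading 'yaw' (deg), leaned back by 'lean' deg
    return Ro.from_euler('xyz',[180,0,yaw],degrees=True)*Ro.from_rotvec([0,np.radians(lean),0])
def cur():
    o=sensors.observe(); return o['position'],Ro.from_euler('xyz',o['tcp_rot'],degrees=True),o
def rows(p1,R1,n,op,p0=None,R0=None):
    if p0 is None: p0,R0,_=cur()
    d=(R0.inv()*R1).as_rotvec()/n; step=(np.array(p1)-p0)/n; R=R0; out=[]
    for i in range(n):
        out.append([op]+[round(float(a),1) for a in R.inv().apply(step*1e3)]+[round(float(a),3) for a in d]); R=R*Ro.from_rotvec(d)
    for i in range(0,n,5): print(str(out[i:i+5]).replace(' ',''))
def st():
    o=sensors.observe(); print('t',round(o['time_s'],2),'p',o['position'].round(4),'rpy',o['tcp_rot'].round(2),'q',o['q'].round(1),'F',o['contact_force'].round(1),'T',o['torque'].round(2),'op',round(o['opening'],4))
C=np.array([.554,-.273,.036]); CY=16.3
I=np.array([.622,-.029,.110]); IY=8.5
def frame(o,yaw,v): return o+Ro.from_euler('z',yaw,degrees=True).apply(np.array(v)/1e3)
E
python3 - <<'E'
from h import *
rows([.43,.0,.32],Rtool(16.3,0),22,1)
g=frame(C,CY,[-26,0,12]); R=Rtool(CY,42); z=R.apply([0,0,1]); print('grasp TCP',g+.019*z,'pre',g+.019*z-.12*z)
E
```

```text
[[1,-19.0,-24.0,-4.4,-0.0,0.0,0.12],[1,-21.8,-21.5,-4.4,-0.0,0.0,0.12],[1,-24.2,-18.8,-4.4,-0.0,0.0,0.12],[1,-26.2,-15.8,-4.4,-0.0,0.0,0.12],[1,-27.9,-12.5,-4.5,-0.0,0.0,0.12]]
[[1,-29.2,-9.1,-4.5,-0.0,0.0,0.12],[1,-30.1,-5.6,-4.5,-0.0,0.0,0.12],[1,-30.6,-1.9,-4.5,-0.0,0.0,0.12],[1,-30.6,1.7,-4.5,-0.0,0.0,0.12],[1,-30.1,5.4,-4.5,-0.0,0.0,0.12]]
[[1,-29.3,8.9,-4.5,-0.0,0.0,0.12],[1,-28.0,12.3,-4.5,-0.0,0.0,0.12],[1,-26.3,15.6,-4.5,-0.0,0.0,0.12],[1,-24.3,18.6,-4.5,-0.0,0.0,0.12],[1,-21.9,21.4,-4.5,-0.0,0.0,0.12]]
[[1,-19.2,23.9,-4.5,-0.0,0.0,0.12],[1,-16.2,26.0,-4.5,-0.0,0.0,0.12],[1,-13.0,27.7,-4.5,-0.0,0.0,0.12],[1,-9.6,29.1,-4.5,-0.0,0.0,0.12],[1,-6.1,30.0,-4.5,-0.0,0.0,0.12]]
[[1,-2.4,30.5,-4.5,-0.0,0.0,0.12],[1,1.2,30.6,-4.5,-0.0,0.0,0.12]]
grasp TCP [ 0.54124753 -0.27672908  0.03388025] pre [ 0.46417932 -0.29926541  0.12305763]
```

Candidates in the top view are white (330,195), yellow (378,207) and blue (340,249). The white one matches: it has a white base and lid with eight marks, it casts a raised shadow from the rest block, and the crop confirms it. I'm moving over now.

>>> apply_moves:
  deltas:
    - [1,-19.0,-24.0,-4.4,0,0,0.12]
    - [1,-21.8,-21.5,-4.4,0,0,0.12]
    - [1,-24.2,-18.8,-4.4,0,0,0.12]
    - [1,-26.2,-15.8,-4.4,0,0,0.12]
    - [1,-27.9,-12.5,-4.5,0,0,0.12]
  grip_force: 50

```text
time_s: 0.52
position: [0.2067, 0.4689, 0.2441]
tcp_rot: [-179.9, 0.0, 132.3]
contact_force: [0.6, 0.2, 1.4]
opening: 0.0868
```

>>> apply_moves:
  deltas:
    - [1,-29.2,-9.1,-4.5,0,0,0.12]
    - [1,-30.1,-5.6,-4.5,0,0,0.12]
    - [1,-30.6,-1.9,-4.5,0,0,0.12]
    - [1,-30.6,1.7,-4.5,0,0,0.12]
    - [1,-30.1,5.4,-4.5,0,0,0.12]

```text
time_s: 0.93
position: [0.2719, 0.3305, 0.2669]
tcp_rot: [-180.0, 0.0, 97.9]
contact_force: [1.5, 0.4, -0.2]
opening: 0.0869
```

>>> apply_moves:
  deltas:
    - [1,-29.3,8.9,-4.5,0,0,0.12]
    - [1,-28.0,12.3,-4.5,0,0,0.12]
    - [1,-26.3,15.6,-4.5,0,0,0.12]
    - [1,-24.3,18.6,-4.5,0,0,0.12]
    - [1,-21.9,21.4,-4.5,0,0,0.12]

```text
time_s: 1.35
position: [0.3367, 0.192, 0.2896]
tcp_rot: [-180.0, 0.0, 63.5]
contact_force: [0.9, 1.0, -0.2]
opening: 0.0871
```

>>> apply_moves:
  deltas:
    - [1,-19.2,23.9,-4.5,0,0,0.12]
    - [1,-16.2,26.0,-4.5,0,0,0.12]
    - [1,-13.0,27.7,-4.5,0,0,0.12]
    - [1,-9.6,29.1,-4.5,0,0,0.12]
    - [1,-6.1,30.0,-4.5,0,0,0.12]

```text
time_s: 1.77
position: [0.4013, 0.053, 0.3121]
tcp_rot: [-180.0, 0.0, 29.1]
contact_force: [0.1, 0.1, -0.0]
opening: 0.0869
```

>>> apply_moves:
  deltas:
    - [1,-2.4,30.5,-4.5,0,0,0.12]
    - [1,1.2,30.6,-4.5,0,0,0.12]
    - [1,0,0,0,0,0,0]
    - [1,0,0,0,0,0,0]

```text
time_s: 2.1
position: [0.427, -0.0021, 0.3208]
tcp_rot: [-180.0, 0.1, 15.6]
contact_force: [0.2, 0.3, -0.9]
opening: 0.0867
```

Run:
```python
from h import *
st()
rows([.464,-.299,.16],Rtool(CY,42),13,1)
```

```text
t 2.1 p [ 0.427  -0.0021  0.3208] rpy [-1.7996e+02  5.0000e-02  1.5560e+01] q [-10.9 -18.2 106.8   0.   91.5  63.5] F [ 0.2  0.3 -0.9] T [-0.06  0.17  0.  ] op 0.0867
[[1,-3.4,22.8,12.4,0.0,0.056,-0.001],[1,-4.1,22.8,12.1,0.0,0.056,-0.001],[1,-4.8,22.8,11.9,0.0,0.056,-0.001],[1,-5.5,22.8,11.6,0.0,0.056,-0.001],[1,-6.1,22.8,11.2,0.0,0.056,-0.001]]
[[1,-6.8,22.8,10.9,0.0,0.056,-0.001],[1,-7.4,22.8,10.5,0.0,0.056,-0.001],[1,-8.0,22.8,10.0,0.0,0.056,-0.001],[1,-8.6,22.8,9.5,0.0,0.056,-0.001],[1,-9.1,22.7,9.0,0.0,0.056,-0.001]]
[[1,-9.7,22.7,8.5,0.0,0.056,-0.001],[1,-10.1,22.7,7.9,0.0,0.056,-0.001],[1,-10.6,22.7,7.3,0.0,0.056,-0.001]]
```

>>> apply_moves:
  deltas:
    - [1,-3.4,22.8,12.4,0,0.056,-0.001]
    - [1,-4.1,22.8,12.1,0,0.056,-0.001]
    - [1,-4.8,22.8,11.9,0,0.056,-0.001]
    - [1,-5.5,22.8,11.6,0,0.056,-0.001]
    - [1,-6.1,22.8,11.2,0,0.056,-0.001]

```text
time_s: 2.52
position: [0.4414, -0.1147, 0.2589]
tcp_rot: [179.9, -16.2, 16.2]
contact_force: [0.2, -0.2, 0.3]
opening: 0.0872
```

>>> apply_moves:
  deltas:
    - [1,-6.8,22.8,10.9,0,0.056,-0.001]
    - [1,-7.4,22.8,10.5,0,0.056,-0.001]
    - [1,-8.0,22.8,10.0,0,0.056,-0.001]
    - [1,-8.6,22.8,9.5,0,0.056,-0.001]
    - [1,-9.1,22.7,9.0,0,0.056,-0.001]

```text
time_s: 2.93
position: [0.4561, -0.2295, 0.1978]
tcp_rot: [179.7, -32.3, 16.5]
contact_force: [0.5, 0.2, 0.1]
opening: 0.0867
```

>>> apply_moves:
  deltas:
    - [1,-9.7,22.7,8.5,0,0.056,-0.001]
    - [1,-10.1,22.7,7.9,0,0.056,-0.001]
    - [1,-10.6,22.7,7.3,0,0.056,-0.001]
    - [1,0,0,0,0,0,0]
    - [1,0,0,0,0,0,0]

```text
time_s: 3.35
position: [0.4636, -0.2971, 0.1591]
tcp_rot: [-179.9, -41.7, 16.3]
contact_force: [1.0, 0.8, -0.7]
opening: 0.0874
```

Run:
```python
from h import *
st()
for n in("scene","top"):
    im=cams.get_image(n); np.save(f"pics/{n}1.npy",im)
    p,R,o=cur()
    for q,c in ((p,(0,0,255)),(p-.019*R.apply([0,0,1]),(0,255,0))):
        print(n,proj(n,q).round(1))
crop(np.load("pics/scene1.npy"),130,200,130,100,6,"pics/s1.png",10)
crop(np.load("pics/top1.npy"),280,130,120,120,5,"pics/t1.png",10)
```

```text
t 3.35 p [ 0.4636 -0.2971  0.1591] rpy [-179.93  -41.66   16.33] q [-66.2  -3.8 122.2  46.9  64.5 -14.8] F [ 1.   0.8 -0.7] T [-0.17  0.5  -0.04] op 0.0874
scene [[159.5 234.8]]
scene [[153.4 230.1]]
top [[346.2 220.2]]
top [[348.6 224.3]]
```

View pics/s1.png

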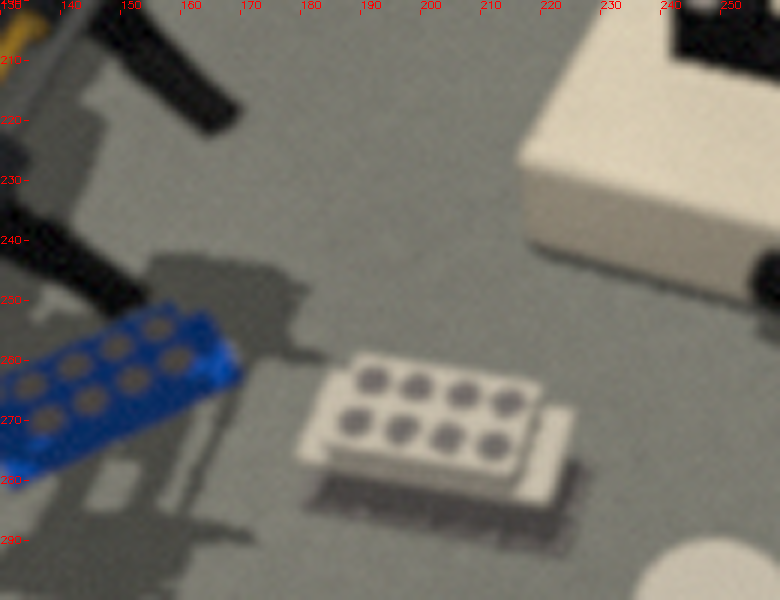

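View pics/t1.png

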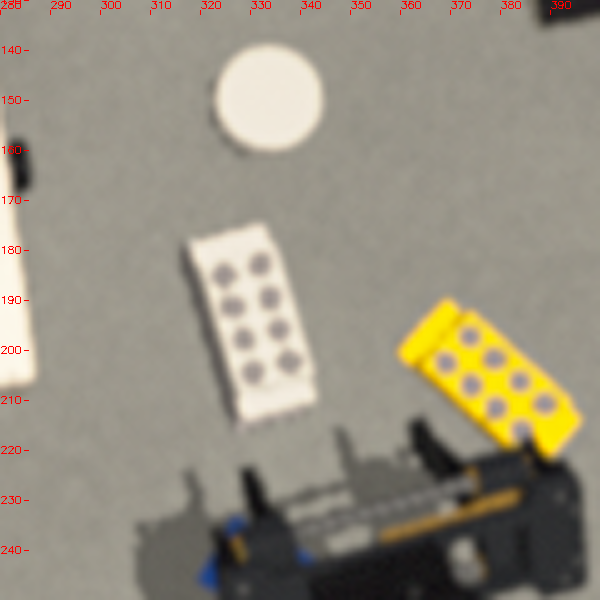

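```bash
sed -i 's/^C=np.array(\[.554/C=np.array([.555/' h.py
python3 - <<'E'
from h import *
g=frame(C,CY,[-26,0,12]); R=Rtool(CY,42); z=R.apply([0,0,1]); T=g+.019*z
rows(T-.06*z,R,4,1)
p,_,_=cur(); print(T); rows(T,R,6,1,T-.06*z,R)
E
```

```text
[[1,-6.4,0.5,22.2,0.0,0.001,0.001],[1,-6.4,0.5,22.2,0.0,0.001,0.001],[1,-6.4,0.5,22.2,0.0,0.001,0.001],[1,-6.4,0.6,22.1,0.0,0.001,0.001]]
[ 0.54224753 -0.27672908  0.03388025]
[[1,0.0,-0.0,10.0,0.0,0.0,0.0],[1,0.0,-0.0,10.0,0.0,0.0,0.0],[1,0.0,-0.0,10.0,0.0,0.0,0.0],[1,0.0,-0.0,10.0,0.0,0.0,0.0],[1,0.0,-0.0,10.0,0.0,0.0,0.0]]
[[1,0.0,-0.0,10.0,0.0,0.0,0.0]]
```

>>> apply_moves:
  deltas:
    - [1,-6.4,0.5,22.2,0,0.001,0.001]
    - [1,-6.4,0.5,22.2,0,0.001,0.001]
    - [1,-6.4,0.5,22.2,0,0.001,0.001]
    - [1,-6.4,0.6,22.1,0,0.001,0.001]
    - [1,0,0,0,0,0,0]

```text
time_s: 3.87
position: [0.5039, -0.2855, 0.0761]
tcp_rot: [-179.9, -41.9, 16.4]
contact_force: [-1.0, 0.2, -0.5]
opening: 0.0871
```

>>> apply_moves:
  deltas:
    - [1,0,0,10,0,0,0]
    - [1,0,0,10,0,0,0]
    - [1,0,0,10,0,0,0]
    - [1,0,0,10,0,0,0]
    - [1,0,0,10,0,0,0]

```text
time_s: 4.28
position: [0.5364, -0.2805, 0.0411]
tcp_rot: [179.7, -42.0, 16.4]
contact_force: [0.4, 0.2, 1.0]
opening: 0.0872
```

>>> apply_moves:
  deltas:
    - [1,0,0,10,0,0,0]
    - [1,0,0,0,0,0,0]
    - [1,0,0,0,0,0,0]

```text
time_s: 4.53
position: [0.5419, -0.2777, 0.0327]
tcp_rot: [180.0, -41.9, 16.3]
contact_force: [-0.0, -0.4, 0.4]
opening: 0.0871
```

Run:
```python
from h import *
st()
for n in("scene","top"):
    im=cams.get_image(n); np.save(f"pics/{n}2.npy",im)
crop(np.load("pics/scene2.npy"),130,210,130,100,6,"pics/s2.png",10)
crop(np.load("pics/top2.npy"),280,150,100,100,6,"pics/t2.png",10)
```

```text
t 4.53 p [ 0.5419 -0.2777  0.0327] rpy [179.97 -41.92  16.26] q [-56.3  15.2 119.2  58.4  48.4 -24.3] F [-0.  -0.4  0.4] T [-0.19  0.55  0.01] op 0.0871
```

View pics/s2.png

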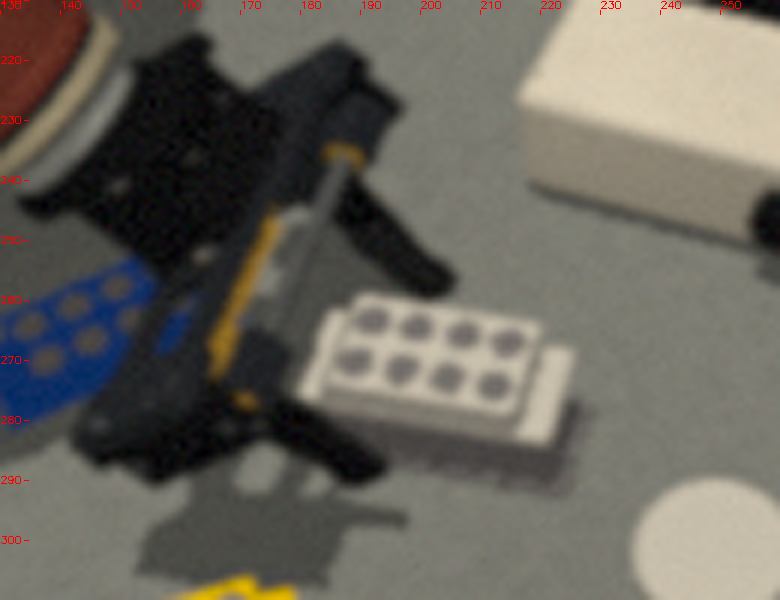

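View pics/t2.png

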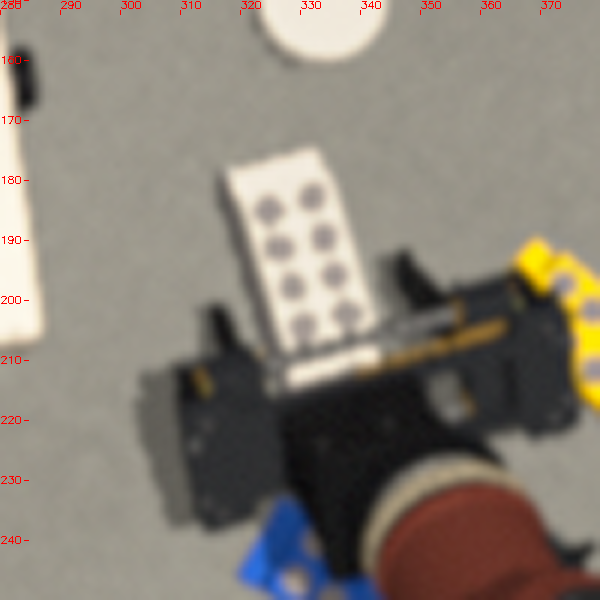

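>>> apply_moves:
  deltas:
    - [-0.2,0,0,0,0,0,0]
    - [-0.2,0,0,0,0,0,0]
    - [-0.2,0,0,0,0,0,0]
    - [-0.2,0,0,0,0,0,0]
    - [-0.2,0,0,0,0,0,0]
  grip_force: 50

```text
time_s: 5.05
position: [0.5419, -0.2786, 0.0337]
tcp_rot: [179.8, -41.9, 16.3]
contact_force: [-0.7, 0.2, 0.2]
opening: 0.0617
```

>>> apply_moves:
  deltas:
    - [-0.4,0,0,0,0,0,0]
    - [-0.4,0,0,0,0,0,0]
    - [-0.4,0,0,0,0,0,0]
    - [-0.4,0,0,0,0,0,0]

```text
time_s: 5.38
position: [0.5419, -0.2784, 0.0336]
tcp_rot: [179.9, -41.9, 16.3]
contact_force: [-2.0, -0.0, 1.9]
opening: 0.0457
```

>>> apply_moves:
  deltas:
    - [-1,0,0,0,0,0,0]
    - [-1,2.7,0,-3,0,0,0]
    - [-1,5.4,0,-5.9,0,0,0]
    - [-1,5.4,0,-5.9,0,0,0]
    - [-1,5.4,0,-5.9,0,0,0]

```text
time_s: 5.8
position: [0.5422, -0.2784, 0.0625]
tcp_rot: [179.8, -41.9, 16.3]
contact_force: [-0.2, -0.3, -0.9]
opening: 0.0457
```

>>> apply_moves:
  deltas:
    - [-1,10.7,0,-11.9,0,0,0]
    - [-1,10.7,0,-11.9,0,0,0]
    - [-1,10.7,0,-11.9,0,0,0]
    - [-1,10.7,0,-11.9,0,0,0]
    - [-1,0,0,0,0,0,0]

```text
time_s: 6.22
position: [0.5437, -0.2801, 0.1303]
tcp_rot: [179.4, -42.1, 16.6]
contact_force: [0.5, -0.1, -0.6]
opening: 0.0456
```

Run:
```python
from h import *
st()
for n in("scene","top"):
    im=cams.get_image(n); np.save(f"pics/{n}3.npy",im)
crop(np.load("pics/scene3.npy"),150,200,100,80,8,"pics/s3.png",10)
crop(np.load("pics/top3.npy"),300,150,70,70,8,"pics/t3.png",10)
```

```text
t 6.22 p [ 0.5437 -0.2801  0.1303] rpy [179.37 -42.09  16.6 ] q [-56.3   4.  118.3  51.   55.1 -12.3] F [ 0.5 -0.1 -0.6] T [-0.2   0.64  0.02] op 0.0456
```

View pics/s3.png

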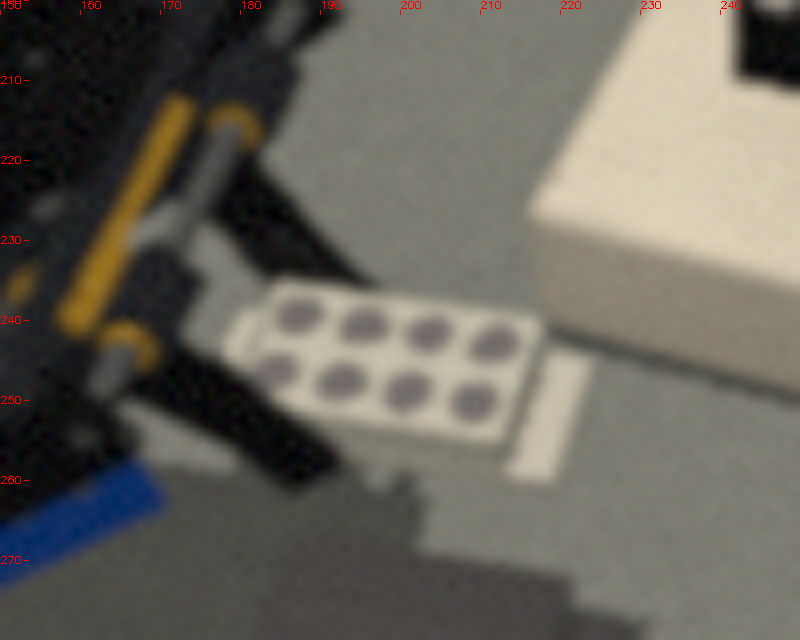

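View pics/t3.png

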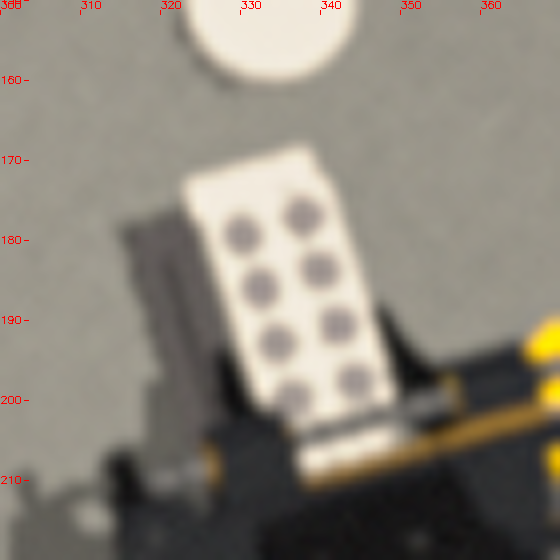

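```bash
cat > fitc.py <<'E'
from h import *
def tc(p,x,y,k): return np.array(p,float)/k+[x,y]+.5/k-.5
def fitcar(data,Rt,pt,x0=None):
    """data: dict cam->(dict of corner pts name->pix, marks list of ((i,j),pix)). Params: carrier pose in tool: s(along),lateral,height,(pitch,yaw) about nominal; mark spacing."""
    def pts(v):
        return v
    def model(v,cam):
        Rc=Rt*Ro.from_euler('yz',[-np.radians(42),0])  # tool -> level frame: x fwd
        Rc=Rc*Ro.from_euler('x',180,degrees=True)      # z up, x fwd
        Rc=Rc*Ro.from_euler('zyx',[v[3],v[4],0])
        g=pt-.019*Rt.apply([0,0,1])
        o=g-Rc.apply([v[0],v[1],v[2]])                 # grasp point sits at (v0,v1,v2) in carrier
        return o,Rc
    def res(v,full=False):
        r=[]
        for cam,(cor,mk) in data.items():
            o,Rc=model(v,cam)
            L=[c for c,_ in cor]+[(i*v[5],j*v[6],.020) for (i,j),_ in mk]
            P=[p for _,p in cor]+[p for _,p in mk]
            r.append((proj(cam,o+Rc.apply(np.array(L)))-np.array(P)).ravel())
        if full: return r
        return np.concatenate(r+[(v-pri)/sig])
    pri=np.array([-.026,0,.012,0,0,.0195,.021]); sig=np.array([.003,.0015,.0015,.02,.03,.001,.001])*1
    o=least_squares(res,pri,loss='soft_l1'); v=o.x; oo,Rc=model(v,None)
    return v,res(v,True),oo,Rc
E
python3 - <<'E'
from fitcar import * if 0 else None
E
python3 - <<'E'
from fitc import *
np.set_printoptions(precision=4,suppress=True)
p,Rt,_=cur()
MK=[(i,j) for i in(1.5,.5,-.5,-1.5) for j in(.5,-.5)]
mt=tc([(242,236),(302,215),(260,288),(320,270),(277,343),(337,325),(293,398),(355,380)],300,150,8)
ct=tc([(183,178),(314,148)],300,150,8)
ms=tc([(495,343),(473,403),(429,333),(408,392),(365,325),(341,382),(299,315),(276,371)],150,200,8)
cs=tc([(593,354),(555,480)],150,200,8); cl=tc([(543,320),(275,281)],150,200,8)
top=([((.055,.023,.005),ct[0]),((.055,-.023,.005),ct[1])],list(zip(MK,mt)))
sc=([((.055,.023,.005),cs[0]),((.055,-.023,.005),cs[1]),((.041,.023,.020),cl[0]),((-.041,.023,.020),cl[1])],list(zip(MK,ms)))
for d in({'top':top},{'scene':sc},{'top':top,'scene':sc}):
    v,r,o,Rc=fitcar(d,Rt,p); print(v,'o',o,Rc.as_euler('zyx',degrees=True)); [print(a.reshape(-1,2).round(1).tolist()) for a in r]
E
```

```text
[-0.0256  0.0003  0.0119 -0.0043 -0.0023  0.0197  0.0212] o [ 0.555  -0.2755  0.1289] [15.9591 -0.1684 -0.2242]
[[0.0, 0.4], [-0.7, -0.2], [0.3, -0.3], [0.1, 0.3], [0.1, -0.1], [-0.1, 0.2], [0.0, -0.1], [-0.1, 0.1], [0.1, -0.2], [-0.3, 0.0]]
[-0.0268 -0.0013  0.011   0.0078 -0.0074  0.0198  0.0212] o [ 0.5556 -0.2733  0.13  ] [16.6564 -0.4518 -0.1418]
[[-0.3, 0.5], [-0.4, -0.0], [-0.2, -0.2], [0.3, 0.1], [-0.2, 0.2], [0.1, -0.3], [-0.0, 0.4], [-0.0, -0.1], [-0.1, 0.2], [0.1, 0.0], [0.2, 0.4], [0.1, 0.2]]
[-0.0265 -0.0006  0.0103  0.0007 -0.0138  0.0198  0.0214] o [ 0.5557 -0.2743  0.1308] [16.2502 -0.8038 -0.0395]
[[-0.4, 0.0], [-1.1, -0.6], [-0.1, -0.7], [-0.2, -0.1], [-0.3, -0.3], [-0.4, -0.2], [-0.3, -0.4], [-0.4, -0.2], [-0.2, -0.4], [-0.5, -0.2]]
[[-0.5, 0.6], [-0.8, 0.1], [-0.4, -0.1], [0.1, 0.2], [-0.5, 0.3], [-0.3, -0.2], [-0.3, 0.4], [-0.4, 0.0], [-0.4, 0.3], [-0.2, 0.1], [-0.1, 0.4], [-0.2, 0.3]]  File "<stdin>", line 1
    from fitcar import * if 0 else None
                         ^^
SyntaxError: invalid syntax
```

```bash
cat >> h.py <<'E'
I=np.array([.624,-.029,.110]); IY=8.3; G=np.array([-26.3,-.3,11.3])
def pose(xt,zt,ph,y=0,dyaw=0):
    """jaw-end lower corner at seat x=xt,z=zt (mm), pitch ph deg, lateral y"""
    Rc=Ro.from_euler('z',IY+dyaw,degrees=True)*Ro.from_euler('y',ph,degrees=True)
    R=Rc*Ro.from_euler('x',180,degrees=True)*Ro.from_euler('y',42,degrees=True)
    tip=frame(I,IY,[xt,y,zt])
    return tip+Rc.apply((G-[55,0,0])/1e3)+.019*R.apply([0,0,1]),R
def rel(p=None,R=None):
    """current carrier tip in seat frame from the tool"""
    if p is None: p,R,_=cur()
    Rc=R*Ro.from_euler('y',-42,degrees=True)*Ro.from_euler('x',180,degrees=True)
    tip=p-.019*R.apply([0,0,1])-Rc.apply((G-[55,0,0])/1e3)
    t=Ro.from_euler('z',-IY,degrees=True).apply(tip-I)*1e3; e=Rc.as_euler('zyx',degrees=True)
    print('tip seat',t.round(1),'yaw',(e[0]-IY).round(2),'pitch',e[1].round(2),'roll',e[2].round(2))
E
python3 - <<'E'
from h import *
p,R,_=cur(); rel()
p1=p+[0,0,.045]
rows(p1,R,3,-1)
A,RA=pose(-20,42,9.5); print(A); rows(A,RA,10,-1,p1,R)
E
```

```text
tip seat [ -48.9 -225.6   19.5] yaw 7.91 pitch -0.04 roll -0.26
[[-1,10.0,0.1,-11.2,0.0,0.0,0.0],[-1,10.0,0.1,-11.2,0.0,0.0,0.0],[-1,10.0,0.1,-11.2,0.0,0.0,0.0]]
[ 0.53685491 -0.04201627  0.16053896]
[[-1,3.8,-22.9,4.8,-0.008,-0.017,0.011],[-1,3.7,-23.0,4.6,-0.008,-0.017,0.011],[-1,3.5,-23.0,4.3,-0.008,-0.017,0.011],[-1,3.3,-23.1,4.1,-0.008,-0.017,0.011],[-1,3.1,-23.2,3.8,-0.008,-0.017,0.011]]
[[-1,2.9,-23.3,3.6,-0.008,-0.017,0.011],[-1,2.7,-23.3,3.4,-0.008,-0.017,0.011],[-1,2.5,-23.4,3.1,-0.008,-0.017,0.011],[-1,2.3,-23.4,2.9,-0.008,-0.017,0.011],[-1,2.0,-23.5,2.7,-0.008,-0.017,0.011]]
```

>>> apply_moves:
  deltas:
    - [-1,10,0.1,-11.2,0,0,0]
    - [-1,10,0.1,-11.2,0,0,0]
    - [-1,10,0.1,-11.2,0,0,0]
    - [-1,3.8,-22.9,4.8,-0.008,-0.017,0.011]
    - [-1,3.7,-23.0,4.6,-0.008,-0.017,0.011]

```text
time_s: 6.73
position: [0.5408, -0.2319, 0.1683]
tcp_rot: [-180.0, -40.0, 14.5]
contact_force: [-0.1, 0.7, -2.0]
opening: 0.0455
```

>>> apply_moves:
  deltas:
    - [-1,3.5,-23.0,4.3,-0.008,-0.017,0.011]
    - [-1,3.3,-23.1,4.1,-0.008,-0.017,0.011]
    - [-1,3.1,-23.2,3.8,-0.008,-0.017,0.011]
    - [-1,2.9,-23.3,3.6,-0.008,-0.017,0.011]
    - [-1,2.7,-23.3,3.4,-0.008,-0.017,0.011]

```text
time_s: 7.15
position: [0.537, -0.1111, 0.1614]
tcp_rot: [-179.7, -35.0, 10.5]
contact_force: [0.1, 0.4, -0.7]
opening: 0.0455
```

>>> apply_moves:
  deltas:
    - [-1,2.5,-23.4,3.1,-0.008,-0.017,0.011]
    - [-1,2.3,-23.4,2.9,-0.008,-0.017,0.011]
    - [-1,2.0,-23.5,2.7,-0.008,-0.017,0.011]
    - [-1,0,0,0,0,0,0]
    - [-1,0,0,0,0,0,0]

```text
time_s: 7.57
position: [0.5355, -0.0396, 0.1585]
tcp_rot: [-179.9, -32.1, 8.6]
contact_force: [-0.4, -0.9, -1.5]
opening: 0.0457
```

Run:
```python
from h import *
st(); rel()
for n in("scene","top"):
    im=cams.get_image(n); np.save(f"pics/{n}4.npy",im)
g=lambda a:np.clip((a/255.)**.7*255,0,255).astype(np.uint8)
crop(g(np.load("pics/scene4.npy")),200,140,120,90,6,"pics/s4.png",10)
crop(g(np.load("pics/top4.npy")),215,130,80,90,6,"pics/t4.png",10)
```

```text
t 7.57 p [ 0.5355 -0.0396  0.1585] rpy [-179.9   -32.08    8.61] q [-23.3 -19.4 131.   24.4  43.1  43.9] F [-0.4 -0.9 -1.5] T [-0.16  0.6  -0.  ] op 0.0457
tip seat [-21.1   3.1  39.4] yaw 0.49 pitch 9.82 roll -1.43
```

View pics/s4.png

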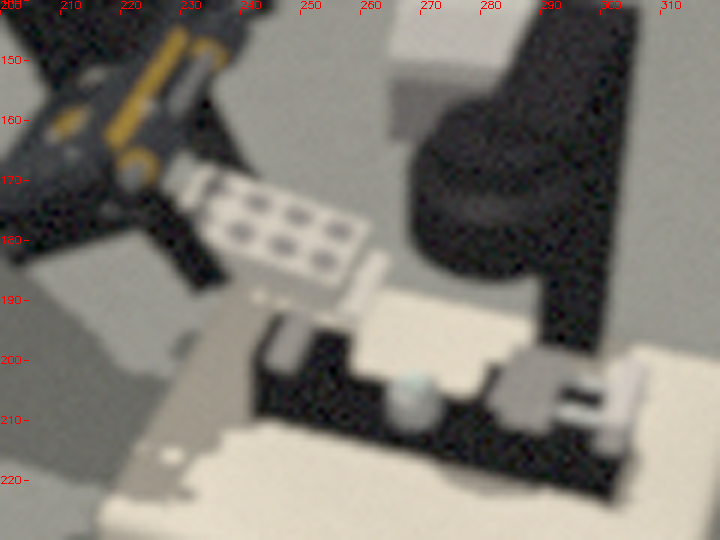

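View pics/t4.png

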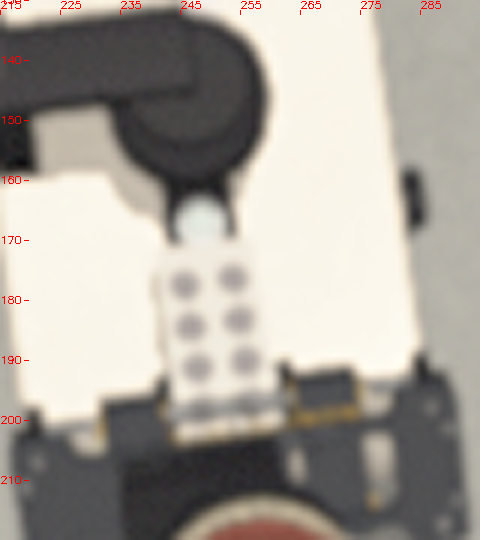

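```bash
cat > bias.py <<'E'
from fitc import *
np.set_printoptions(precision=4,suppress=True)
def tool2car(p,R):
    Rc=R*Ro.from_euler('y',-42,degrees=True)*Ro.from_euler('x',180,degrees=True)
    return p-.019*R.apply([0,0,1])-Rc.apply(G/1e3),Rc
E
python3 - <<'E'
from bias import *
p,R,_=cur(); o,Rc=tool2car(p,R)
MK=np.array([(i*.0198,j*.0213,.020) for i in(1.5,.5,-.5) for j in(.5,-.5)])
mt=tc([(186,285),(234,277),(190,326),(239,319),(197,367),(246,360)],215,130,6)
ms=tc([(341,230),(324,261),(299,215),(283,246),(258,202),(241,232)],200,140,6)
bt=mt-proj('top',o+Rc.apply(MK)); bs=ms-proj('scene',o+Rc.apply(MK))
print(bt.round(1).tolist(),bs.round(1).tolist()); bt=bt.mean(0); bs=bs.mean(0); print(bt,bs)
ot=("top",np.array([[-61,0,116],[-77,0,110],[-77,18,110],[-77,-18,110]])/1e3,tc([(227,373),(241,482),(163,495),(320,470)],235,160,14)-bt)
od=("top",np.array([[-125,-100,70],[145,-100,70],[-125,100,70]])/1e3,np.array([[286.54,205.47],[274.35,117.36],[220.72,214.23]])-bt)
os_=("scene",np.array([[-67,18,116],[-55,18,116],[-67,-18,116],[-55,-18,116],[-77,-18,70],[102,-18,70]])/1e3,tc([(80,42),(145,48),(62,128),(128,138),(45,213),(640,355)],238,188,10)-bs)
osd=("scene",np.array([[-125,-100,70],[145,-100,70],[145,100,70],[-125,100,70]])/1e3,tc([(25,385),(400,487),(457,288),(125,212)],210,130,4)-bs)
for obs in ([ot],[od],[ot,od],[os_],[osd],[os_,osd],[ot,od,os_,osd]):
    v,r=fit(obs,[.6,0,.13]); print(v,np.degrees(v[2]).round(2),r.round(1).tolist())
E
```

```text
[[-0.3, 0.6], [-0.1, 0.4], [-0.6, 0.6], [-0.3, 0.5], [-0.4, 0.6], [-0.1, 0.5]] [[1.0, -0.7], [0.7, -0.4], [0.8, -0.8], [0.7, -0.5], [0.7, -0.6], [0.5, -0.4]]
[-0.301   0.5414] [ 0.7281 -0.5729]
[ 0.6195 -0.028   0.1643] 9.41 [[0.1, 1.7], [-0.0, -0.3], [-0.7, -0.2], [0.6, -0.4]]
[ 0.6247 -0.0279  0.1427] 8.17 [[0.9, 0.0], [0.2, -0.5], [-1.4, 0.4]]
[ 0.6219 -0.0287  0.151 ] 8.65 [[0.1, 0.9], [-0.1, -1.1], [-0.8, -1.1], [0.5, -1.1], [1.5, 0.7], [-0.0, 0.1], [-0.8, 1.6]]
[ 0.6238 -0.0309  0.1997] 11.44 [[2.1, -0.2], [-0.3, -0.0], [0.3, -0.4], [-2.2, -0.6], [-1.0, 2.0], [1.2, 0.1]]
[ 0.6242 -0.0333  0.1308] 7.5 [[-1.9, 0.0], [0.5, 0.6], [1.6, -0.4], [-0.6, -1.1]]
[ 0.6244 -0.0333  0.1385] 7.93 [[2.8, -0.5], [0.2, -0.1], [0.2, -0.9], [-2.4, -0.9], [-1.0, 1.4], [0.2, 2.2], [-1.7, 0.3], [1.0, 0.3], [1.5, -0.7], [-0.8, -1.0]]
[ 0.6233 -0.0307  0.1412] 8.09 [[0.6, 0.4], [0.3, -1.5], [-0.4, -1.6], [1.0, -1.5], [1.8, 0.6], [1.2, -0.0], [-0.6, 0.9], [2.8, -1.1], [0.2, -0.8], [0.2, -1.5], [-2.3, -1.6], [-1.0, 0.8], [0.2, 1.4], [-1.5, -0.3], [1.1, -0.6], [1.3, -1.5], [-0.9, -1.5]]
```

```bash
sed -i 's/^I=np.array(\[.624,-.029,.110\]); IY=8.3/I=np.array([.6235,-.0297,.110]); IY=8.2/' h.py
python3 - <<'E'
from h import *
st();rel()
A,RA=pose(20,25,9.5); rows(A,RA,5,-1)
B,RB=pose(33,12,9.5); rows(B,RB,2,-1,A,RA)
E
```

```text
t 7.67 p [ 0.5359 -0.0417  0.159 ] rpy [-179.93  -32.13    8.41] q [-23.5 -19.3 130.9  24.4  43.   43.9] F [ 0.3  0.4 -1.7] T [-0.19  0.56 -0.05] op 0.0459
tip seat [-20.4   1.3  40. ] yaw 0.38 pitch 9.77 roll -1.4
[[-1,5.2,0.2,6.9,-0.001,0.001,0.001],[-1,5.2,0.2,6.9,-0.001,0.001,0.001],[-1,5.2,0.2,6.9,-0.001,0.001,0.001],[-1,5.2,0.2,6.9,-0.001,0.001,0.001],[-1,5.1,0.2,6.9,-0.001,0.001,0.001]]
[[-1,2.0,-0.0,9.0,0.0,0.0,0.0],[-1,2.0,-0.0,9.0,0.0,0.0,0.0]]
```

```bash
sed -i "s/e=Rc.as_euler('zyx'/e=Rc.as_euler('ZYX'/" h.py; python3 -c "
from h import *
rel()"
```

```text
tip seat [-20.4   1.3  40. ] yaw 0.26 pitch 9.87 roll 0.06
```

>>> apply_moves:
  deltas:
    - [-1,5.2,0.2,6.9,-0.001,0.001,0.001]
    - [-1,5.2,0.2,6.9,-0.001,0.001,0.001]
    - [-1,5.2,0.2,6.9,-0.001,0.001,0.001]
    - [-1,5.2,0.2,6.9,-0.001,0.001,0.001]
    - [-1,5.1,0.2,6.9,-0.001,0.001,0.001]

```text
time_s: 8.08
position: [0.5765, -0.0385, 0.1438]
tcp_rot: [180.0, -32.4, 7.9]
contact_force: [0.5, 0.2, -1.4]
opening: 0.0456
```

>>> apply_moves:
  deltas:
    - [-1,2,0,9,0,0,0]
    - [-1,2,0,9,0,0,0]
    - [-1,0,0,0,0,0,0]
    - [-1,0,0,0,0,0,0]

```text
time_s: 8.42
position: [0.5887, -0.0361, 0.1304]
tcp_rot: [-180.0, -32.4, 7.9]
contact_force: [-0.5, 0.0, -1.2]
opening: 0.0456
```

Run:
```python
from h import *
st(); rel()
for n in("scene","top"):
    im=cams.get_image(n); np.save(f"pics/{n}5.npy",im)
st(); rel()
g=lambda a:np.clip((a/255.)**.6*255,0,255).astype(np.uint8)
crop(g(np.load("pics/scene5.npy")),225,160,90,70,8,"pics/s5.png",10)
crop(g(np.load("pics/top5.npy")),215,130,80,90,6,"pics/t5.png",10)
```

```text
t 8.42 p [ 0.5887 -0.0361  0.1304] rpy [-179.99  -32.36    7.92] q [-19.6  -8.1 125.5  25.   35.9  45.6] F [-0.5  0.  -1.2] T [-0.22  0.58  0.03] op 0.0456
tip seat [32.7 -1.4 11.7] yaw -0.27 pitch 9.64 roll 0.0
t 8.52 p [ 0.589  -0.0359  0.1314] rpy [179.95 -32.45   7.97] q [-19.6  -8.2 125.5  25.   35.9  45.6] F [ 0.2  0.2 -1. ] T [-0.17  0.61 -0.01] op 0.0457
tip seat [33.  -1.2 12.8] yaw -0.26 pitch 9.55 roll -0.04
```

View pics/s5.png

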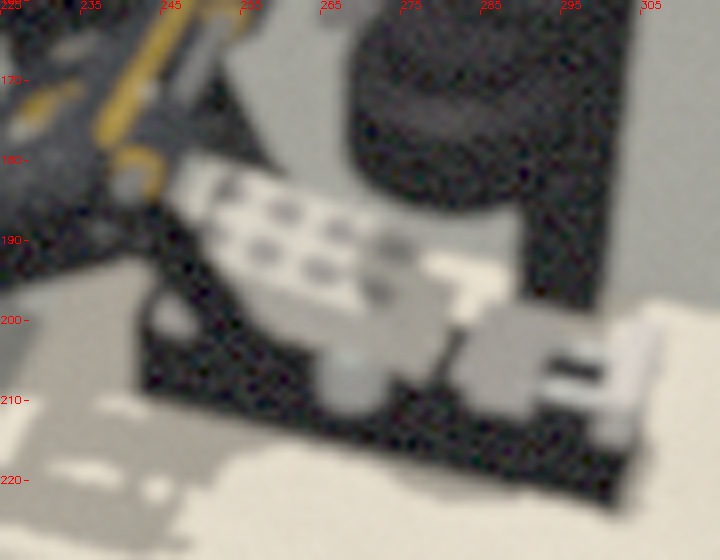

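View pics/t5.png

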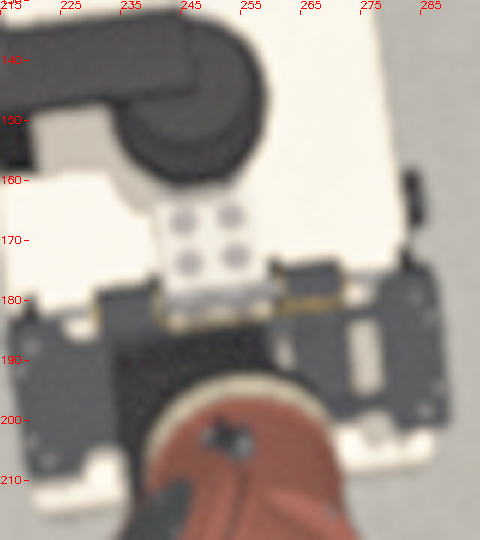

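```bash
cat >> bias.py <<'E'
BI={'top':np.array([-.3,.54]),'scene':np.array([.73,-.57])}
def box(x0,x1,y0,y1,z0,z1):
    return np.array([[x,y,z] for z in(z0,z1) for x,y in((x0,y0),(x1,y0),(x1,y1),(x0,y1))])/1e3
E_=[(0,1),(1,2),(2,3),(3,0),(4,5),(5,6),(6,7),(7,4),(0,4),(1,5),(2,6),(3,7)]
def overlay(im,cam,x,y,w,h,k,f,jaw=0,car=None,gam=.6):
    c=np.clip((im/255.)**gam*255,0,255).astype(np.uint8)[y:y+h,x:x+w]; c=cv2.resize(c,None,fx=k,fy=k,interpolation=cv2.INTER_CUBIC)
    def dr(W,col):
        q=((proj(cam,W)+BI[cam]-[x,y]+.5)*k-.5).round().astype(int)
        for a,b in E_: cv2.line(c,tuple(map(int,q[a])),tuple(map(int,q[b])),col,1,cv2.LINE_AA)
    RI=Ro.from_euler('z',IY,degrees=True)
    for b,col in((box(-67,-55,-18,18,0,6),(0,255,255)),(box(47+jaw,67+jaw,-20,20,0,13),(0,255,255)),(box(41+jaw,47+jaw,-20,20,9,13),(0,200,0)),(box(-77,102,-18,18,-40,0),(255,0,255))):
        dr(I+RI.apply(b),col)
    if car is None:
        p,R,_=cur(); car=tool2car(p,R)
    o,Rc=car
    for b in(box(-55,55,-23,23,0,5),box(-41,41,-23,23,5,20)): dr(o+Rc.apply(b),(0,0,255))
    cv2.imwrite(f,c)
E
python3 - <<'E'
from bias import *
overlay(np.load("pics/scene5.npy"),'scene',225,160,90,70,8,"pics/s5o.png")
o=frame(I,IY,[-300,0,200]),Ro.identity()
overlay(np.load("pics/scene0.npy"),'scene',235,180,80,60,10,"pics/s0o.png",car=o)
overlay(np.load("pics/top0.npy"),'top',225,130,60,70,8,"pics/t0o.png",car=o)
E
```

```text
(no output)
```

View pics/s5o.png

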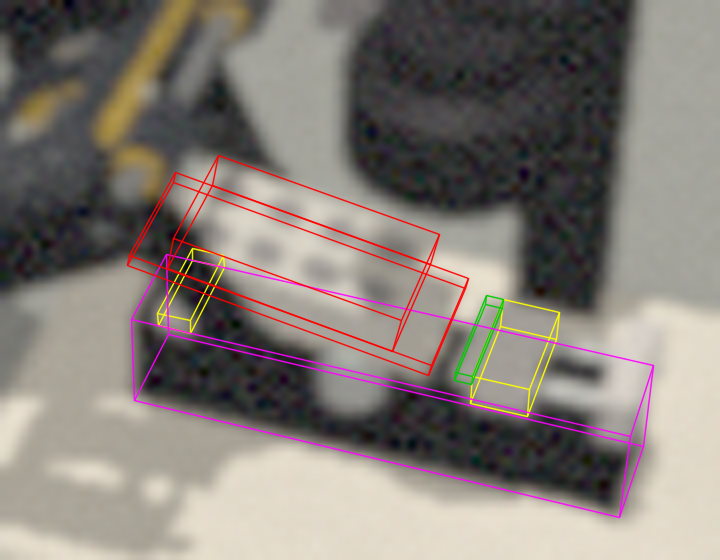

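View pics/s0o.png

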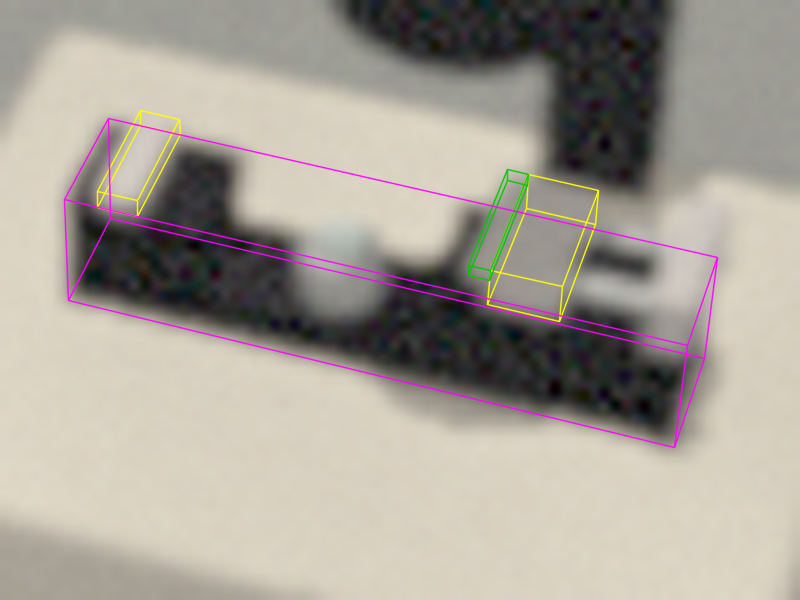

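View pics/t0o.png

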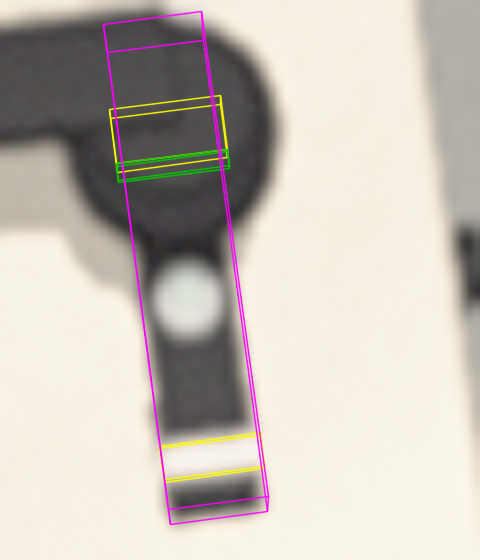

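Run:
```python
from h import *
A,RA=pose(33,2,9.5); rows(A,RA,4,-1)
```

```text
[[-1,-1.5,-0.2,2.3,0.001,0.0,-0.001],[-1,-1.5,-0.2,2.3,0.001,0.0,-0.001],[-1,-1.5,-0.2,2.3,0.001,0.0,-0.001],[-1,-1.5,-0.2,2.3,0.001,0.0,-0.001]]
```

>>> apply_moves:
  deltas:
    - [-1,-1.5,-0.2,2.3,0.001,0,-0.001]
    - [-1,-1.5,-0.2,2.3,0.001,0,-0.001]
    - [-1,-1.5,-0.2,2.3,0.001,0,-0.001]
    - [-1,-1.5,-0.2,2.3,0.001,0,-0.001]
    - [-1,0,0,0,0,0,0]

```text
time_s: 8.93
position: [0.5884, -0.034, 0.1197]
tcp_rot: [-179.9, -32.4, 8.3]
contact_force: [0.0, -0.5, -0.6]
opening: 0.0453
```

Run:
```python
from bias import *
st(); rel()
im=cams.get_image("scene"); np.save("pics/scene6.npy",im)
st(); rel()
overlay(im,'scene',235,165,80,60,10,"pics/s6o.png")
crop(np.clip((im/255.)**.6*255,0,255).astype(np.uint8),235,165,80,60,10,"pics/s6.png",10)
```

```text
t 8.93 p [ 0.5884 -0.034   0.1197] rpy [-179.94  -32.41    8.32] q [-19.5  -7.  125.9  26.2  34.7  43.9] F [ 0.  -0.5 -0.6] T [-0.09  0.57  0.03] op 0.0453
tip seat [32.8  1.3  1. ] yaw 0.16 pitch 9.59 roll 0.05
t 8.98 p [ 0.5886 -0.034   0.12  ] rpy [-179.95  -32.43    8.32] q [-19.5  -7.  125.9  26.2  34.7  43.9] F [ 0.1  0.6 -1.2] T [-0.2   0.55  0.02] op 0.0455
tip seat [33.   1.1  1.4] yaw 0.15 pitch 9.57 roll 0.04
```

View pics/s6o.png

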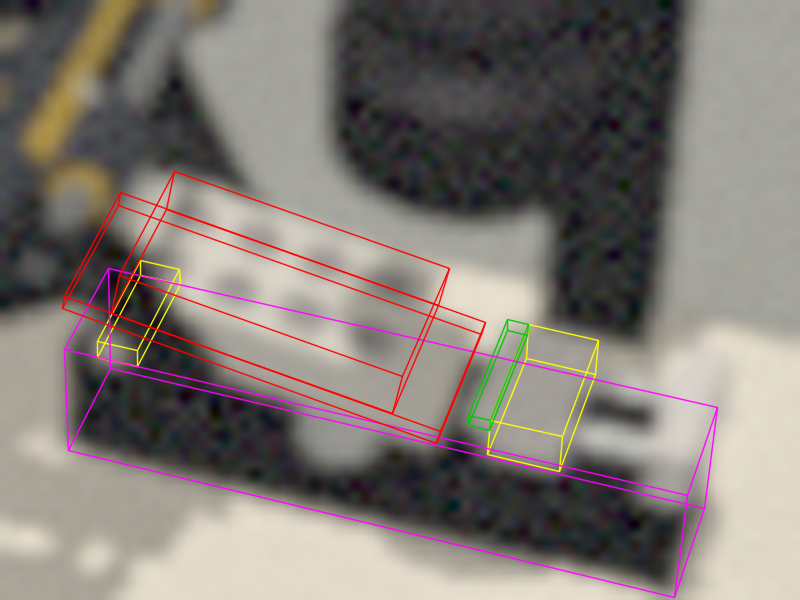

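View pics/s6.png

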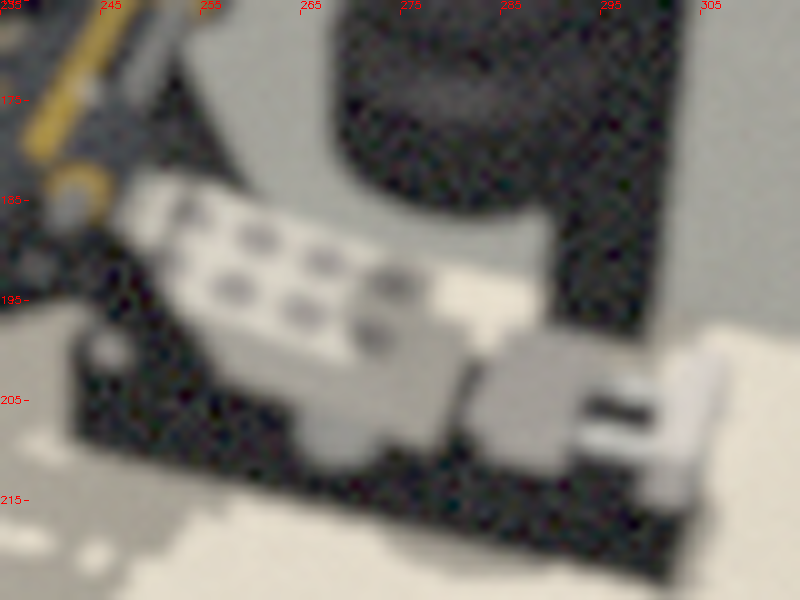

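>>> apply_moves:
  deltas:
    - [-1,3,0.2,1.9,0,0,0]
    - [-1,3,0.2,1.9,0,0,0]
    - [-1,3,0.2,1.9,0,0,0]
    - [-1,0,0,0,0,0,0]

```text
time_s: 9.32
position: [0.6007, -0.0334, 0.1212]
tcp_rot: [180.0, -32.5, 8.3]
contact_force: [0.3, 0.2, -1.4]
opening: 0.0456
```

Run:
```python
from bias import *
st(); rel()
```

```text
t 9.32 p [ 0.6007 -0.0334  0.1212] rpy [179.99 -32.53   8.34] q [-18.9  -5.4 124.3  25.9  34.3  44.7] F [ 0.3  0.2 -1.4] T [-0.12  0.59  0.04] op 0.0456
tip seat [45.   0.1  2.7] yaw 0.14 pitch 9.47 roll -0.01
```

>>> apply_moves:
  deltas:
    - [-1,-0.7,0,1.1,0,0,0]
    - [-1,2.5,0,1.6,0,0,0]
    - [-1,0,0,0,0,0,0]

```text
time_s: 9.57
position: [0.6023, -0.0326, 0.1187]
tcp_rot: [-179.9, -32.4, 8.3]
contact_force: [-2.2, -0.5, -0.3]
opening: 0.046
```

Run:
```python
from bias import *
st(); rel()
im=cams.get_image("scene"); np.save("pics/scene7.npy",im)
st(); rel()
overlay(im,'scene',235,165,80,60,10,"pics/s7o.png")
crop(np.clip((im/255.)**.6*255,0,255).astype(np.uint8),235,165,80,60,10,"pics/s7.png",10)
```

```text
t 9.57 p [ 0.6023 -0.0326  0.1187] rpy [-179.94  -32.41    8.33] q [-18.7  -4.9 124.1  25.9  34.1  44.8] F [-2.2 -0.5 -0.3] T [-0.2   0.79 -0.06] op 0.046
tip seat [46.7  0.7  0.1] yaw 0.17 pitch 9.59 roll 0.05
t 9.62 p [ 0.6023 -0.0326  0.1188] rpy [-179.95  -32.42    8.33] q [-18.7  -4.9 124.1  25.9  34.1  44.8] F [-1.9  0.5 -0.1] T [-0.09  0.82  0.03] op 0.0457
tip seat [46.7  0.6  0.2] yaw 0.16 pitch 9.58 roll 0.04
```

View pics/s7o.png

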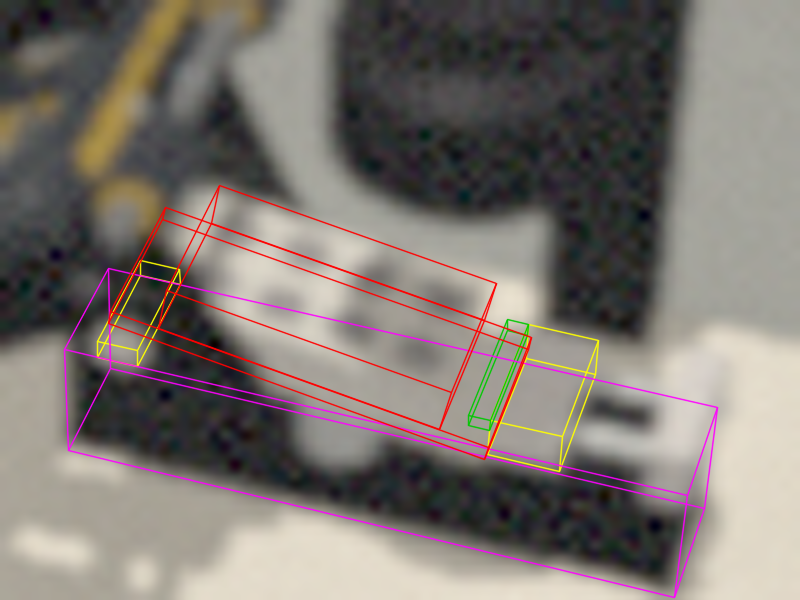

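View pics/s7.png

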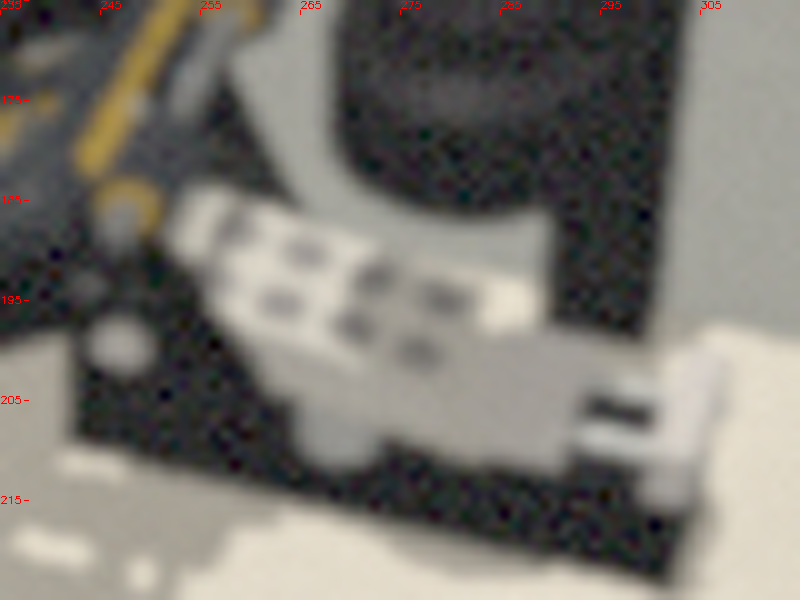

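>>> apply_moves:
  deltas:
    - [-1,2.3,0,1.0,0,0,0]
    - [-1,2.1,0,1.3,0,0,0]
    - [-1,2.1,0,1.3,0,0,0]
    - [-1,0,0,0,0,0,0]

```text
time_s: 9.95
position: [0.6092, -0.0316, 0.1189]
tcp_rot: [-179.9, -32.4, 8.3]
contact_force: [-6.1, -1.7, 0.9]
opening: 0.046
```

Run:
```python
from bias import *
st(); rel()
```

```text
t 9.95 p [ 0.6092 -0.0316  0.1189] rpy [-179.94  -32.36    8.33] q [-18.3  -3.9 123.1  25.6  33.9  45.4] F [-6.1 -1.7  0.9] T [-0.34  1.28 -0.16] op 0.046
tip seat [53.6  0.7  0.2] yaw 0.17 pitch 9.64 roll 0.05
```

>>> apply_moves:
  deltas:
    - [-1,2.0,0,0.8,0,0,0]
    - [-1,1.7,0,1.1,0,0,0]
    - [-1,0.8,0,0.5,0,0,0]
    - [-1,0,0,0,0,0,0]

```text
time_s: 10.28
position: [0.6137, -0.0309, 0.1189]
tcp_rot: [-179.9, -32.3, 8.3]
contact_force: [-6.2, -2.2, 0.4]
opening: 0.0455
```

Run:
```python
from bias import *
st(); rel()
im=cams.get_image("scene"); np.save("pics/scene8.npy",im)
st(); rel()
overlay(im,'scene',235,165,80,60,10,"pics/s8o.png",jaw=10.5)
crop(np.clip((im/255.)**.6*255,0,255).astype(np.uint8),235,165,80,60,10,"pics/s8.png",10)
```

```text
t 10.28 p [ 0.6137 -0.0309  0.1189] rpy [-179.93  -32.32    8.32] q [-18.   -3.2 122.5  25.3  33.8  45.8] F [-6.2 -2.2  0.4] T [-0.35  1.41 -0.12] op 0.0455
tip seat [58.3  0.7  0.2] yaw 0.17 pitch 9.68 roll 0.06
t 10.33 p [ 0.6138 -0.031   0.119 ] rpy [-179.93  -32.33    8.32] q [-18.   -3.2 122.5  25.3  33.8  45.8] F [-8.2 -1.1  0.1] T [-0.29  1.41 -0.12] op 0.0458
tip seat [58.3  0.6  0.2] yaw 0.17 pitch 9.67 roll 0.06
```

View pics/s8o.png

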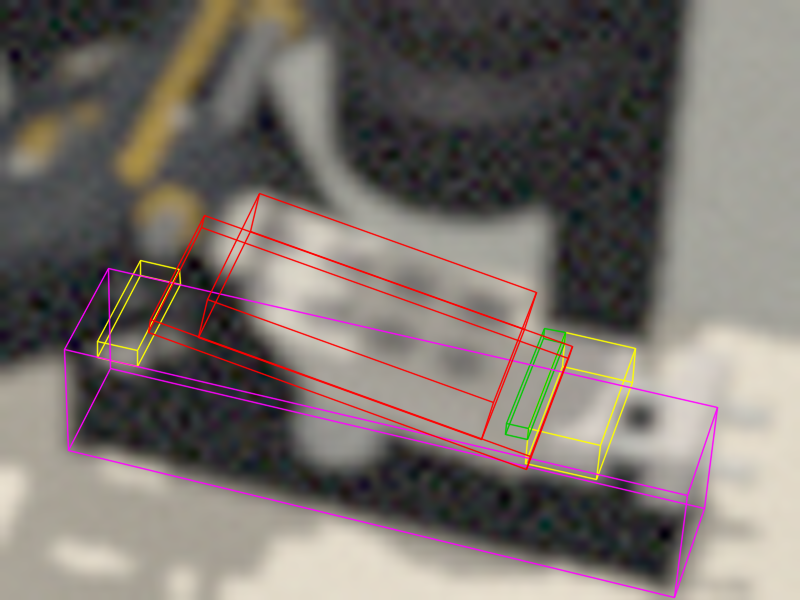

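View pics/s8.png

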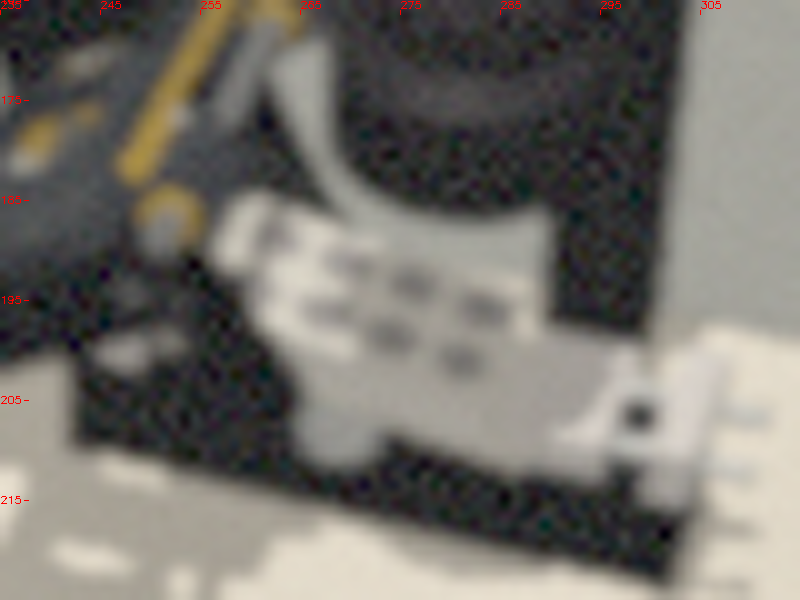

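Run:
```python
from h import *
A,RA=pose(58,.5,3.5,y=.3); rows(A,RA,5,-1)
B,RB=pose(57.7,.3,0.3,y=.3); rows(B,RB,4,-1,A,RA)
```

```text
[[-1,-0.9,0.0,1.1,-0.0,0.022,0.0],[-1,-0.9,0.0,1.1,-0.0,0.022,0.0],[-1,-0.9,0.0,1.1,-0.0,0.022,0.0],[-1,-1.0,0.0,1.1,-0.0,0.022,0.0],[-1,-1.0,0.0,1.0,-0.0,0.022,0.0]]
[[-1,-0.7,0.0,0.7,-0.0,0.014,0.0],[-1,-0.7,0.0,0.7,-0.0,0.014,0.0],[-1,-0.7,0.0,0.7,-0.0,0.014,0.0],[-1,-0.7,0.0,0.7,-0.0,0.014,0.0]]
```

>>> apply_moves:
  deltas:
    - [-1,-0.9,0,1.1,0,0.022,0]
    - [-1,-0.9,0,1.1,0,0.022,0]
    - [-1,-0.9,0,1.1,0,0.022,0]
    - [-1,-1.0,0,1.1,0,0.022,0]
    - [-1,-1.0,0,1.0,0,0.022,0]

```text
time_s: 10.75
position: [0.6129, -0.0311, 0.1115]
tcp_rot: [-179.9, -38.7, 8.3]
contact_force: [-5.5, -1.1, -1.8]
opening: 0.0455
```

>>> apply_moves:
  deltas:
    - [-1,0,0,0,0,0,0]

```text
time_s: 10.83
position: [0.6125, -0.031, 0.1111]
tcp_rot: [-179.9, -38.7, 8.2]
contact_force: [-9.8, -0.6, 2.4]
opening: 0.046
```

Run:
```python
from bias import *
st(); rel()
for n in("scene","top"):
    im=cams.get_image(n); np.save(f"pics/{n}9.npy",im)
st(); rel()
overlay(np.load("pics/scene9.npy"),'scene',235,165,80,60,10,"pics/s9o.png",jaw=11)
crop(np.clip((np.load("pics/scene9.npy")/255.)**.6*255,0,255).astype(np.uint8),235,165,80,60,10,"pics/s9.png",10)
overlay(np.load("pics/top9.npy"),'top',225,140,60,60,10,"pics/t9o.png",jaw=11)
```

```text
t 10.83 p [ 0.6125 -0.031   0.1111] rpy [-179.9   -38.68    8.24] q [-20.   -4.5 127.6  40.   27.5  30.5] F [-9.8 -0.6  2.4] T [-0.11  1.44  0.04] op 0.046
tip seat [57.6  0.7 -0.1] yaw 0.11 pitch 3.32 roll 0.08
t 10.93 p [ 0.6126 -0.031   0.1114] rpy [-179.91  -38.62    8.28] q [-20.   -4.5 127.5  39.8  27.6  30.7] F [-9.8 -1.9  1.6] T [-0.38  1.66 -0.24] op 0.0453
tip seat [57.7  0.7  0.1] yaw 0.14 pitch 3.38 roll 0.07
```

View pics/s9o.png

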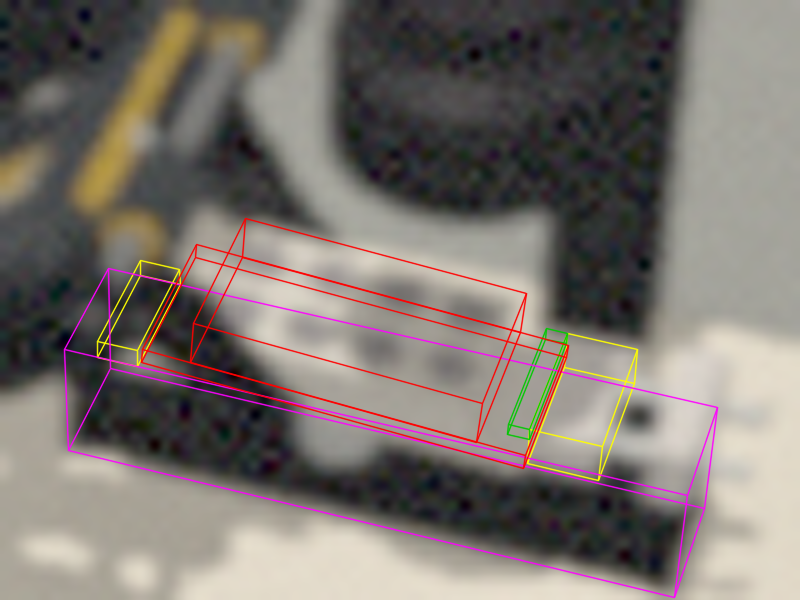

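View pics/s9.png

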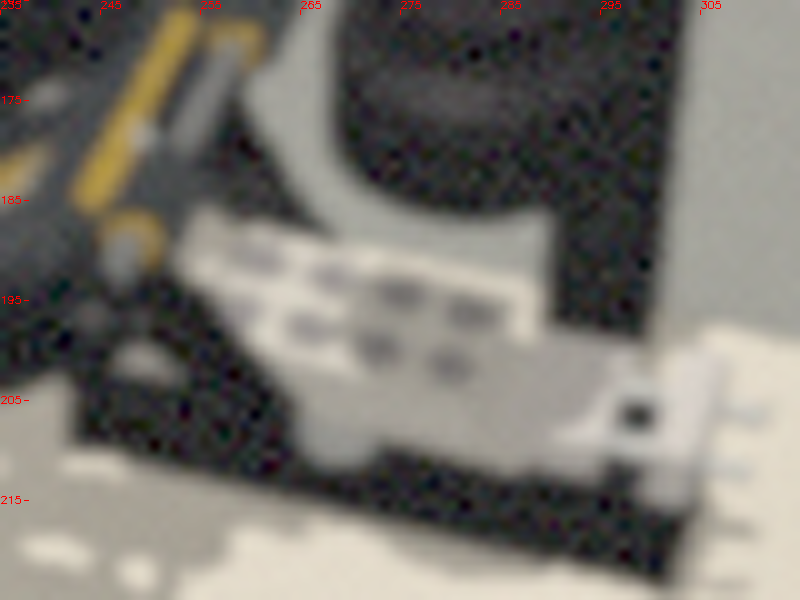

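View pics/t9o.png

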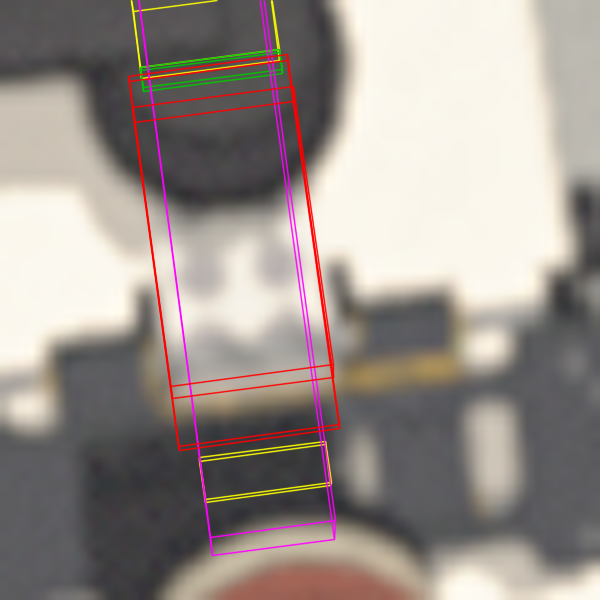

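Run:
```python
from bias import *
p,R,_=cur(); o,Rc=tool2car(p,R)
MK=np.array([(i*.0198,j*.0213,.020) for i in(1.5,.5,-.5,-1.5) for j in(.5,-.5)])
ms=tc([(478,313),(452,363),(402,292),(380,347),(333,272),(308,326),(262,253),(240,305)],235,165,10)
print((proj('scene',o+Rc.apply(MK))+BI['scene']-ms).round(1).tolist())
# fit x,z,pitch in seat frame
def car(v):
    Rr=Ro.from_euler('z',IY,degrees=True)*Ro.from_euler('y',v[2],degrees=True); return frame(I,IY,[v[0],v[3],v[1]]),Rr
def res(v):
    o,r=car(v); return np.r_[(proj('scene',o+r.apply(MK))+BI['scene']-ms).ravel(),(v[3]-.5)/2]
s=least_squares(res,[3,3,3,0.5],loss='soft_l1'); print(s.x,s.fun.round(1))
```

```text
[[-0.3, -0.2], [0.2, -0.1], [0.4, 0.0], [0.4, -0.5], [0.5, 0.2], [0.7, -0.2], [0.8, 0.3], [0.6, -0.0]]
[1.4113 3.0168 4.1274 0.3827] [-0.8 -0.  -0.3  0.  -0.   0.1 -0.  -0.4  0.1  0.2  0.3 -0.2  0.4  0.2
  0.2 -0.1 -0.1]
```

Run:
```python
from h import *
B,RB=pose(58.5,.3,0.2,y=.3); rows(B,RB,4,-1)
```

```text
[[-1,-0.4,0.1,0.9,-0.001,0.014,0.0],[-1,-0.4,0.1,0.8,-0.001,0.014,0.0],[-1,-0.4,0.1,0.8,-0.001,0.014,0.0],[-1,-0.4,0.1,0.8,-0.001,0.014,0.0]]
```

>>> apply_moves:
  deltas:
    - [-1,-0.4,0.1,0.9,-0.001,0.014,0]
    - [-1,-0.4,0.1,0.8,-0.001,0.014,0]
    - [-1,-0.4,0.1,0.8,-0.001,0.014,0]

```text
time_s: 11.18
position: [0.6132, -0.0309, 0.1084]
tcp_rot: [179.9, -41.0, 8.3]
contact_force: [-11.6, -1.3, 1.9]
opening: 0.0455
```

>>> apply_moves:
  deltas:
    - [-1,-0.4,0.1,0.8,-0.001,0.014,0]
    - [-1,0,0,0,0,0,0]

```text
time_s: 11.35
position: [0.6134, -0.0309, 0.1076]
tcp_rot: [179.9, -41.9, 8.3]
contact_force: [-8.5, 0.7, 0.9]
opening: 0.0451
```

Run:
```python
from bias import *
st(); rel()
im=cams.get_image("scene"); np.save(f"pics/scene10.npy",im)
st(); rel()
overlay(im,'scene',235,165,80,60,10,"pics/s10o.png",jaw=11)
crop(np.clip((im/255.)**.6*255,0,255).astype(np.uint8),235,165,80,60,10,"pics/s10.png",10)
```

```text
t 11.35 p [ 0.6134 -0.0309  0.1076] rpy [179.89 -41.86   8.28] q [-20.8  -4.6 129.8  49.9  25.   20.4] F [-8.5  0.7  0.9] T [-0.12  1.56  0.14] op 0.0451
tip seat [58.4  0.5  0.3] yaw 0.01 pitch 0.14 roll -0.08
t 11.4 p [ 0.6134 -0.0309  0.1076] rpy [179.9  -41.83   8.28] q [-20.8  -4.6 129.8  49.8  25.   20.5] F [-10.1  -0.8   0.9] T [-0.13  1.7   0.12] op 0.0456
tip seat [58.4  0.6  0.2] yaw 0.01 pitch 0.17 roll -0.08
```

View pics/s10o.png

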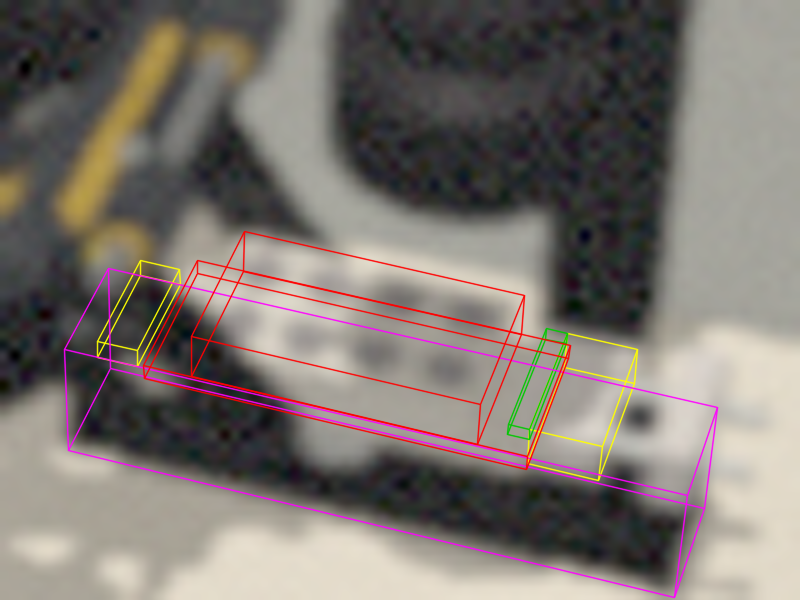

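View pics/s10.png

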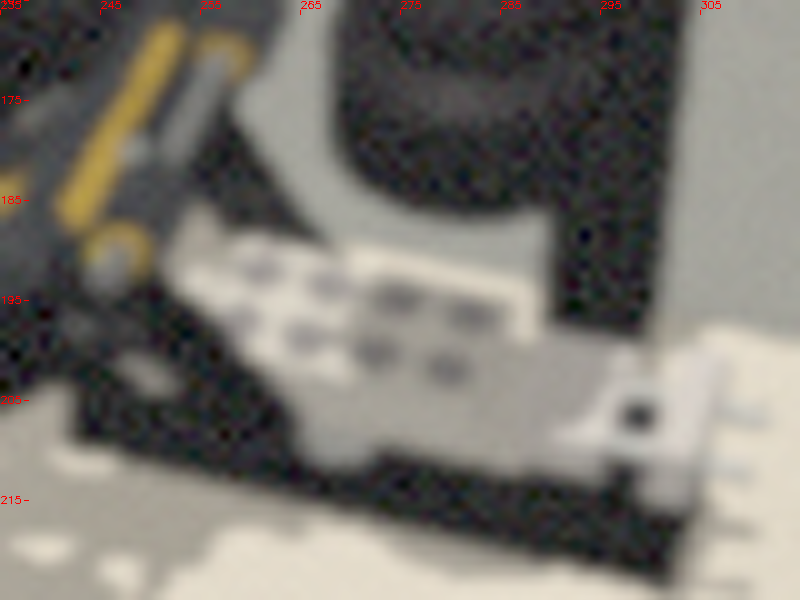

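```bash
cat >> bias.py <<'E'
def fitseat(ms,idx,x0=(3,0,1,.5),sy=2,cam='scene'):
    MK=np.array([(i*.0198,j*.0213,.020) for i,j in idx])
    def car(v): return frame(I,IY,[v[0],v[3],v[1]]),Ro.from_euler('z',IY,degrees=True)*Ro.from_euler('y',v[2],degrees=True)
    def res(v):
        o,r=car(v); return np.r_[(proj(cam,o+r.apply(MK))+BI[cam]-ms).ravel(),(v[3]-.5)/sy]
    s=least_squares(res,x0,loss='soft_l1'); print('x,z,pitch,y',s.x.round(2),s.fun.round(1))
IDX=[(i,j) for i in(1.5,.5,-.5,-1.5) for j in(.5,-.5)]
E
python3 - <<'E'
from bias import *
ms=tc([(478,315),(452,367),(400,298),(378,354),(331,283),(307,336),(263,270),(241,322)],235,165,10)
fitseat(ms,IDX)
E
```

```text
x,z,pitch,y [ 2.93 -0.57 -0.61  0.4 ] [-0.8  0.1 -0.3 -0.1  0.1  0.3  0.1 -0.4  0.2  0.3  0.3 -0.1  0.2  0.1
  0.  -0.2 -0. ]
```

>>> apply_moves:
  deltas:
    - [-1,-0.8,0,-0.6,0,0,0]
    - [-1,-0.8,0,-0.6,0,0,0]
    - [-1,-0.9,0,-0.5,0,0,0]
    - [-1,0,0,0,0,0,0]

```text
time_s: 11.73
position: [0.6109, -0.0313, 0.1076]
tcp_rot: [179.9, -41.9, 8.3]
contact_force: [-7.3, -0.6, -0.1]
opening: 0.0456
```

Run:
```python
from bias import *
st(); rel()
```

```text
t 11.73 p [ 0.6109 -0.0313  0.1076] rpy [179.87 -41.85   8.31] q [-21.   -5.  130.2  49.9  25.1  20.2] F [-7.3 -0.6 -0.1] T [-0.11  1.37  0.07] op 0.0456
tip seat [55.9  0.6  0.3] yaw 0.03 pitch 0.15 roll -0.1
```

>>> apply_moves:
  deltas:
    - [-1,-0.8,0,-0.4,0,0,0]
    - [-1,-0.4,0,-0.2,0,0,0]
    - [-1,0,0,0,0,0,0]

```text
time_s: 11.98
position: [0.6103, -0.0314, 0.1078]
tcp_rot: [179.9, -41.9, 8.3]
contact_force: [2.1, 1.6, -5.4]
opening: 0.0455
```

Run:
```python
from bias import *
st(); rel()
```

```text
t 11.98 p [ 0.6103 -0.0314  0.1078] rpy [179.88 -41.92   8.28] q [-21.1  -5.1 130.3  50.1  25.1  20. ] F [ 2.1  1.6 -5.4] T [0.06 0.87 0.04] op 0.0455
tip seat [55.3  0.5  0.5] yaw 0.0 pitch 0.08 roll -0.09
```

>>> apply_moves:
  deltas:
    - [-1,-0.2,0,0.5,0,0,0]
    - [-1,0,0,0,0,0,0]

```text
time_s: 12.15
position: [0.6105, -0.0316, 0.1076]
tcp_rot: [179.8, -41.9, 8.4]
contact_force: [-6.2, 0.8, 0.7]
opening: 0.0455
```

Run:
```python
from bias import *
st(); rel()
im=cams.get_image("scene"); np.save(f"pics/scene11.npy",im)
overlay(im,'scene',235,165,80,60,10,"pics/s11o.png",jaw=8)
crop(np.clip((im/255.)**.6*255,0,255).astype(np.uint8),235,165,80,60,10,"pics/s11.png",10)
```

```text
t 12.15 p [ 0.6105 -0.0316  0.1076] rpy [179.82 -41.93   8.36] q [-21.1  -5.  130.3  50.2  25.1  19.9] F [-6.2  0.8  0.7] T [0.04 1.18 0.23] op 0.0455
tip seat [55.5  0.3  0.3] yaw 0.04 pitch 0.07 roll -0.13
```

View pics/s11.png

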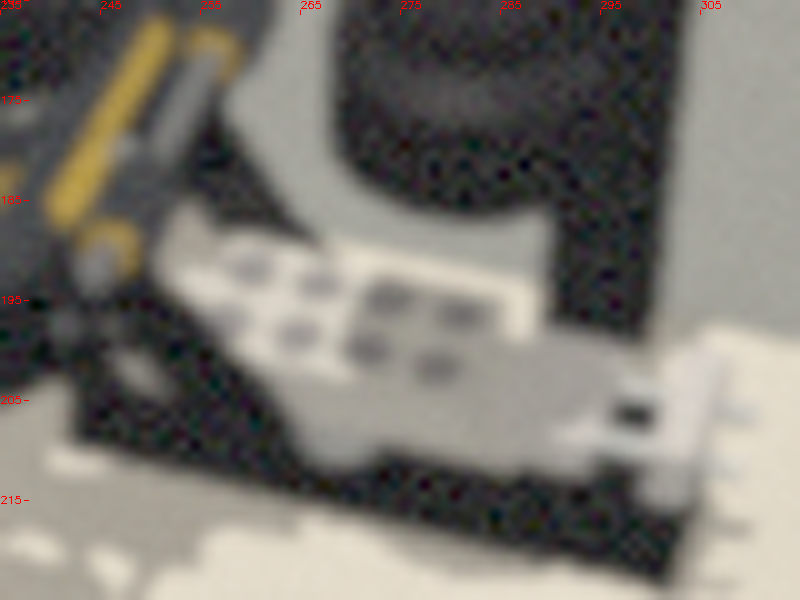

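>>> apply_moves:
  deltas:
    - [-1,-0.3,0,-0.3,0,0,0]
    - [0.15,0,0,0,0,0,0]
    - [0.3,0,0,0,0,0,0]
    - [0.45,0,0,0,0,0,0]
    - [0.45,0,0,0,0,0,0]
  grip_force: 10

```text
time_s: 12.62
position: [0.6113, -0.0325, 0.109]
tcp_rot: [179.7, -42.1, 8.3]
contact_force: [-0.7, 0.1, -0.3]
opening: 0.06
```

Run:
```python
from bias import *
st(); rel()
im=cams.get_image("scene"); np.save(f"pics/scene12.npy",im)
car=(frame(I,IY,[0,0,0]),Ro.from_euler('z',IY,degrees=True))
overlay(im,'scene',235,165,80,60,10,"pics/s12o.png",jaw=8,car=car)
crop(np.clip((im/255.)**.6*255,0,255).astype(np.uint8),235,165,80,60,10,"pics/s12.png",10)
```

```text
t 12.62 p [ 0.6113 -0.0325  0.109 ] rpy [179.72 -42.07   8.34] q [-21.1  -5.1 130.2  50.2  25.1  19.9] F [-0.7  0.1 -0.3] T [-0.13  0.51  0.07] op 0.06
tip seat [56.1 -0.8  1.9] yaw -0.04 pitch -0.07 roll -0.21
```

View pics/s12.png

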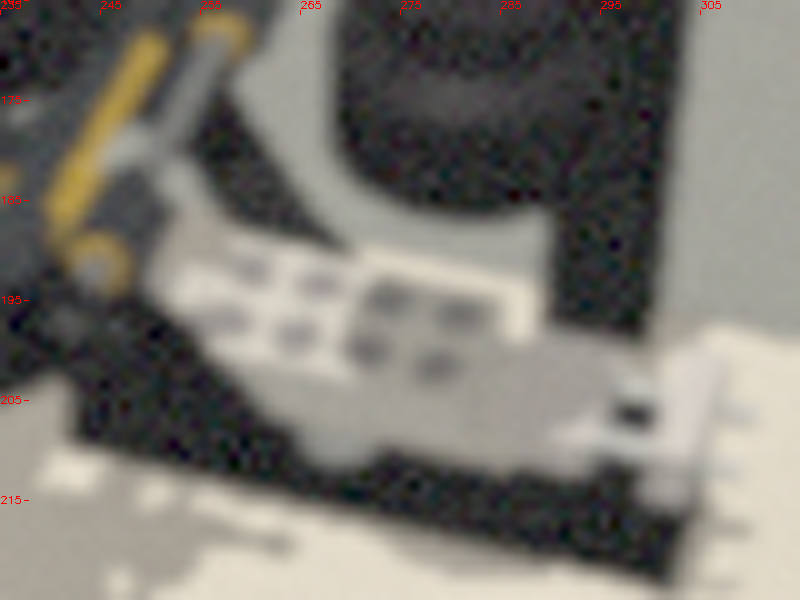

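View pics/s12o.png

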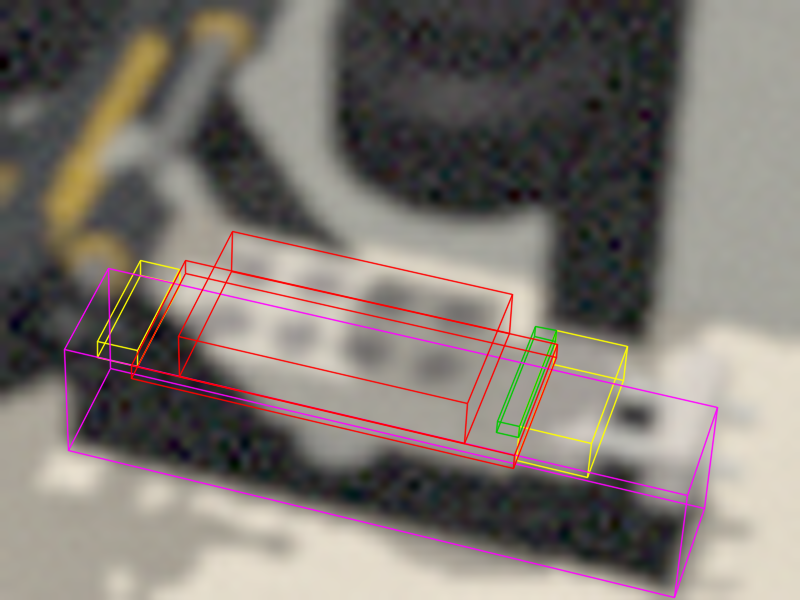

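>>> apply_moves:
  deltas:
    - [0.7,0,0,0,0,0,0]
    - [0.7,0,0,-2,0,0,0]
    - [0.7,0,0,-8,0,0,0]
    - [0.7,0,0,-12,0,0,0]
    - [0.7,0,0,-15,0,0,0]

```text
time_s: 13.08
position: [0.5855, -0.0354, 0.1352]
tcp_rot: [179.8, -41.9, 8.3]
contact_force: [-0.1, -0.3, -0.5]
opening: 0.0737
```

>>> apply_moves:
  deltas:
    - [0.7,0,0,-20,0,0,0]
    - [0.7,0,0,-20,0,0,0]
    - [0.7,0,0,-20,0,0,0]
    - [0.7,0,0,-20,0,0,0]
    - [0.7,0,0,-20,0,0,0]

```text
time_s: 13.5
position: [0.519, -0.0448, 0.2106]
tcp_rot: [179.8, -42.0, 8.3]
contact_force: [-0.1, 0.6, 1.0]
opening: 0.0735
```

>>> apply_moves:
  deltas:
    - [0.7,0,0,-15,0,0,0]
    - [0.7,0,20,0,0,0,0]
    - [0.7,0,20,0,0,0,0]
    - [0.7,0,20,0,0,0,0]
    - [0.7,0,20,0,0,0,0]

```text
time_s: 13.92
position: [0.5213, -0.1264, 0.222]
tcp_rot: [179.7, -42.0, 8.4]
contact_force: [-0.0, 0.2, 0.5]
opening: 0.0742
```

Run:
```python
from bias import *
st()
s=cams.get_image("scene"); t=cams.get_image("top"); np.save("pics/scene13.npy",s); np.save("pics/top13.npy",t)
cv2.imwrite("pics/full13.png",s); cv2.imwrite("pics/top13.png",t)
g=lambda a:np.clip((a/255.)**.6*255,0,255).astype(np.uint8)
crop(g(s),235,165,80,60,10,"pics/s13.png",10)
car=(frame(I,IY,[0,0,0]),Ro.from_euler('z',IY,degrees=True))
overlay(t,'top',225,130,60,70,8,"pics/t13o.png",jaw=8,car=car)
crop(g(t),225,130,60,70,8,"pics/t13.png",10)
```

```text
t 13.92 p [ 0.5213 -0.1264  0.222 ] rpy [179.68 -42.04   8.39] q [-41.9 -27.1 133.1  40.7  51.7  20.3] F [-0.   0.2  0.5] T [-0.13  0.53 -0.01] op 0.0742
```

View pics/s13.png

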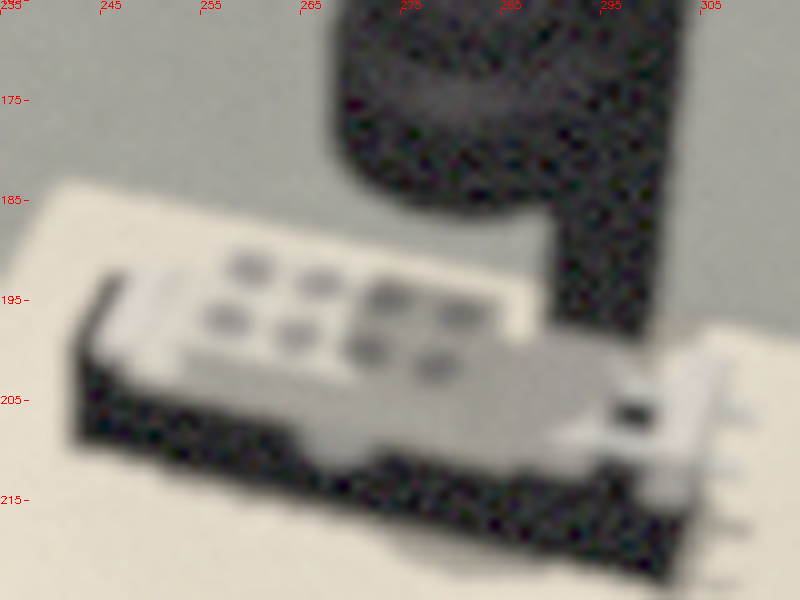

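View pics/t13.png

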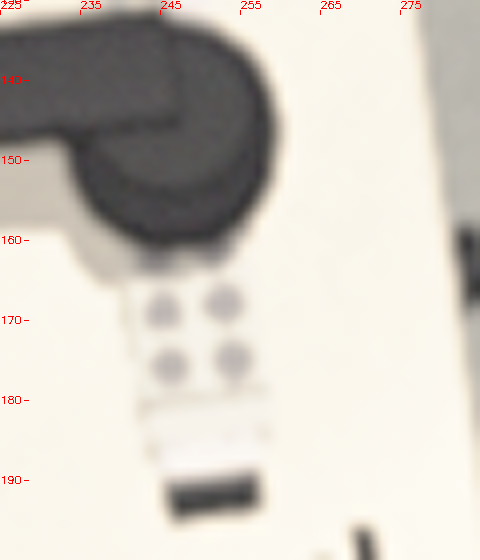

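View pics/t13o.png

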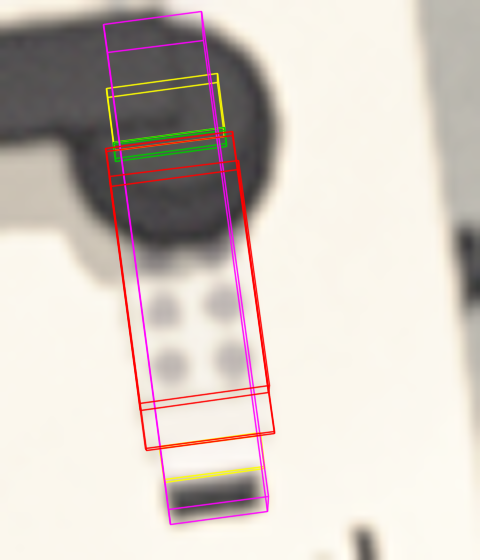

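View pics/top13.png

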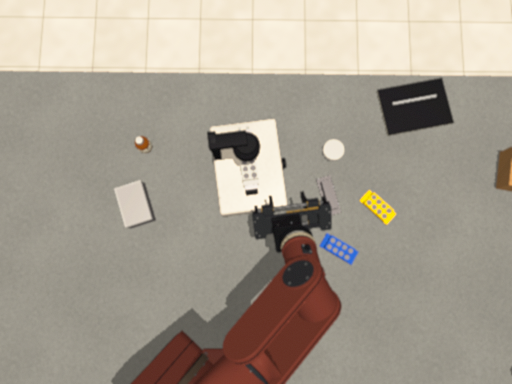

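Run:
```python
from bias import *
ms=tc([(460,313),(436,365),(390,299),(366,350),(321,282),(297,335),(252,269),(228,321)],235,165,10)
fitseat(ms,IDX,(0,0,0,0),sy=10)
mt=tc([(163,312),(224,304),(171,367),(233,360)],225,130,8)
p=np.array([(i*.0198,j*.0213,.020) for i,j in IDX[4:]])
def res(v): 
    return (proj('top',frame(I,IY,[v[0],v[1],0])+Ro.from_euler('z',IY+v[2],degrees=True).apply(p))+BI['top']-mt).ravel()
s=least_squares(res,[0,0,0]); print('top x,y,yaw',s.x,s.fun.round(1))
def res(v): 
    return (proj('scene',frame(I,IY,[v[0],v[1],0])+Ro.from_euler('z',IY+v[2],degrees=True).apply(np.array([(i*.0198,j*.0213,.020) for i,j in IDX])))+BI['scene']-ms).ravel()
s=least_squares(res,[0,0,0]); print('scene x,y,yaw',s.x,s.fun.round(1))
```

```text
x,z,pitch,y [-0.24 -0.19 -0.92 -0.56] [-0.2  0.1  0.  -0.1 -0.1  0.   0.1 -0.1 -0.   0.3  0.  -0.1  0.1  0.1
  0.1 -0.2 -0.1]
top x,y,yaw [-0.2916 -0.5816  0.1419] [ 0.1  0.  -0.   0.   0.1  0.  -0.2 -0.1]
scene x,y,yaw [-0.4907 -0.7801  0.6532] [-0.2  0.1  0.1 -0.  -0.1  0.   0.1 -0.1 -0.1  0.2  0.1 -0.1  0.   0.1
  0.1 -0.2]
```

Both cameras put the carrier within about 0.8 mm of the seat, flat and straight. The gripper is clear of everything, so I'm handing in.

Run:
```python
from plant import env
print(env.hand_in())
```

```text
the job is handed in; nothing more can be done
None
```

The carrier is loaded in the clamp and the job is handed in at about 14 s of the 45 s allowed; the hand-in reports no verdict.

**What I did:** I gripped the white carrier on its stop-side half with the tool leaned back 42°, and lifted it off the rest block. I tucked one end under the jaw lip at about 9.5° pitch and pressed the jaw back about 11–12 mm, with 8–10 N on the wrist. Then I levelled the carrier behind the stop, eased it back against the stop, released it, and backed away along the tool axis.

**Last checks against the seat point:**

| Check | Scene camera | Top camera | Tolerance |
|---|---|---|---|
| Along the clamp (x) | -0.2 to -0.5 mm | -0.3 mm | ±3 mm |
| Across the clamp (y) | -0.6 to -0.8 mm | -0.6 mm | ±6 mm |
| Height (z) | -0.2 mm | not measured | ±2 mm |
| Level (pitch) | -0.9° | not measured | 2° |
| Straight (yaw) | 0.7° | 0.1° | 4° |

- **Disagreement:** the two cameras differed by 3–5 mm in raw position. I removed most of that using the tool pose while holding the carrier, so the numbers above depend on that correction and on my fitted imager pose.
- **Jaw:** I could not read it directly. With the carrier against the stop it should stand near 8 mm, and the pictures agree.
- **Surroundings:** no contact showed in the wrist force after release. In the last top view the tip box, dishes and bottle look unmoved. I saw no sign of a lamp bump in the force readings or pictures, but I had no direct reading for it.

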